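Load, stack and cover the condiment totes

ROBOT

A 6-joint arm with a two-finger parallel gripper is mounted at the origin on the work surface. World frame = base frame: x ahead of the robot, y to its left, z up, the work surface at z = 0. Lengths are in mm, angles in rad, forces in N, time in s.
With the tool pointing down it reaches from about 400 to 925 mm from the base axis. Payload 12.5 kg.
Tool frame: the origin (TCP) lies where the fingers leave the gripper's body, on its centre line; the fingertips stand 78 mm ahead of it and the grasp point (between the pads) lies 59 mm ahead of it (env.tip_extent is the distance from the TCP to the fingertips, in mm); z points along the fingers, y is the direction in which the jaws open and shut (so a half turn about z gives the same grasp; the last joint's range is limited). The gripper opens to 95 mm and grips with 3 to 60 N. Pads are 20 mm wide; open, the fingers measure 119 mm over their backs; the gripper's body (75 mm by 180 mm) begins 59 mm behind the grasp point.
Start: joints at [-1.445, 0.491, 1.559, -0, 1.092, -0.106], TCP at [143.602, -608.29, 292.261] pointing down, gripper open.
Joint ranges: [-3.1, 3.1], [-0.84, 2.19], [0.05, 2.79], [-1.13, 4.28], [0.06, 2.93], [-2.69, 2.69]. Speed limits (rad/s): [2.22, 2.22, 2.79, 3.14, 3.14, 3.14].

INTERFACE

Orientations are given as [roll, pitch, yaw] about the fixed x, y, z axes, in that order (R = Rz(yaw) Ry(pitch) Rx(roll)).
In Python, from cell import env gives the robot as it stands. The module is installed in compiled form; this text tells all that it offers.
- The arm moves only by the tool play_rows, never from a script. Its argument "targets" is a list of rows, each an object with "linear": the shift along the tool's x, y, z in mm, a list of three; "turn": the turn about the tool's z in rad. A call has 1 to 20 rows; each row is the pose to reach, as a shift and turn from the pose commanded when the call began, along the tool's axes at that moment; what a row does not reach only later rows make up. A row lasts 1/8 s, in which the tool goes at most 62.5 mm and 10.7 degrees, less where a joint would pass 70% of its speed; a pose out of reach is approached as far as the arm can. A call with a gripper value outside its range is refused whole. "hand" is the finger opening in mm, from 0 to 95.1, set as the call begins (left out, the last holds). The fingers move at their own pace and stop on an object; the grip force is fixed at half the most. Time passes only in rows, so rows that repeat a pose let the fingers close. It gives the time, the measured TCP pose, the force and the opening at its end, in the units of the state.
- env.state(): the state, without advancing time (a new reading comes with each control period).
- env.read_camera(name): name is "scene" or "top" or "wrist"; returns (picture, depth): 420x560x3 uint8, red, green, blue; 420x560 float32, mm along the optical axis (not along the pixel's ray), 0 where there is no reading.
- env.camera_params(name): a dict with "fx", "fy", "cx", "cy" (pixels), "k1" (the pictures are not rectified: a ray, as slopes to the right and down, at radius r is drawn at 1 + k1 r^2 times it, then the intrinsics apply), "R" (3x3) and "t" (3): a world point X has camera coordinates R X + t. Camera axes: x right, y down, z forward; pixel columns grow to the right and rows downward; lengths in mm; the calibration is good to about 2 mm. A picture is of the moment at which its call begins: read the wrist's pose just before it. camera_params takes no time and is no camera call; for the wrist camera it gives the pose at the moment of the call.
- env.job_done(): hands the job in, once; it reports no verdict.
The state is a dict: "t": time; "joints": joint angles; "qvel": joint speeds; "tau": joint torques, N m; "eef_pos": TCP position; "tcp_rot": TCP orientation; "ft_force": force on the tool from outside, world axes, zero at the start; "moment": the same for the moment, N m; "opening": opening from 0.0 (shut) to 1.0 (fully open).
Only numpy, scipy, OpenCV 4.12 (cv2) and the standard library are available. Lean on these libraries where they do the work, as an engineer would, in place of code of your own. Each camera call takes 0.05 s, during which the arm holds its last target.

TASK

Get the condiment pots ready to carry out: every white tote gets exactly two of the lidded steel pots, standing upright, and all the totes go in one stack on the one that stands on the round board, each turned end for end to the tote below so that it stands on the ribs and does not sink in; then put the cover squarely on the top tote. Leave surplus pots standing on the counter, and leave the white salt cellar where it is.

Things in the scene. Friction and masses are not known exactly. Their poses are not given: they have to be found in the camera images.
- board: round wooden serving board, 230 mm across, 12 mm thick, fixed to the counter; origin: centre of its underside
- tote0: white stack-nest tote on the round board: bottom of the stack. 160 (x) x 134 (y) x 66 mm high; origin: centre of its underside, z up. Lower body (z 0-28) 136 x 88 outside, floor 4 mm thick, 128 x 80 inside; a shoulder (z 28-32) widens it; upper walls (z 32-66) 8 mm thick, 144 x 118 inside. A 60 mm wide lip sticks out 12 mm from the rim at the +x end only
- tote1: white tote exactly like tote0 (sizes and axes there), about 0.3 kg, empty on the counter, turned any way; may be absent (None). To carry it, grip a long wall's rim between the inside ribs: x about +8, y +-63, z 45-66 mm (8 mm thick), or the end wall without the lip at x -76, y 0
- tote2: another like tote1, elsewhere on the counter; may be absent (None). One or both of tote1 and tote2 are there; either may go first on the stack. Turned end for end to the tote below (yaw differs by pi) a tote stands with its origin 58 mm above the lower one's, with 3-4 mm of play; turned the same way it sinks to about 38 mm or lies on the pots
- tote0_lip (a point): top of the lip of tote0, at x +86, y 0, z 66 mm of the tote. Each tote has inside each long (y) wall two ribs, 16 mm wide at x +46 and -24, reaching 12 mm in from the wall, tops at z 58; and outside the lower body on each long side two feet, 16 mm wide at x -46 and +24, reaching out to y +-56
- tote1_lip (a point): top of the lip of tote1, the same point on it
- tote2_lip (a point): top of the lip of tote2, the same point on it
- cover: white cover lying on the counter: plate 160 (x) x 134 (y) x 5 mm over a plug 128 x 86 x 8 mm that drops inside the rim; round knob in the middle 24 mm across, z 13-37. Origin: centre of the plug's underside, z up. On a tote (plate on the rim) its origin is 58 mm above the tote's, either way round, play 4 mm across, 8 mm along. 0.22 kg
- pot0: lidded steel condiment pot, 48 mm across, body 32 mm high, round dark knob on the lid 20 mm across from z 32 to 46 mm (lid fastened); about 0.13 kg. Origin: centre of the underside, z up. Six alike, on the counter; two stand well apart along a tote at x = +-32 mm (there is room for three)
- pot1: lidded steel condiment pot, 48 mm across, body 32 mm high, round dark knob on the lid 20 mm across from z 32 to 46 mm (lid fastened); about 0.13 kg. Origin: centre of the underside, z up. Six alike, on the counter; two stand well apart along a tote at x = +-32 mm (there is room for three)
- pot2: lidded steel condiment pot, 48 mm across, body 32 mm high, round dark knob on the lid 20 mm across from z 32 to 46 mm (lid fastened); about 0.13 kg. Origin: centre of the underside, z up. Six alike, on the counter; two stand well apart along a tote at x = +-32 mm (there is room for three)
- pot3: lidded steel condiment pot, 48 mm across, body 32 mm high, round dark knob on the lid 20 mm across from z 32 to 46 mm (lid fastened); about 0.13 kg. Origin: centre of the underside, z up. Six alike, on the counter; two stand well apart along a tote at x = +-32 mm (there is room for three)
- pot4: lidded steel condiment pot, 48 mm across, body 32 mm high, round dark knob on the lid 20 mm across from z 32 to 46 mm (lid fastened); about 0.13 kg. Origin: centre of the underside, z up. Six alike, on the counter; two stand well apart along a tote at x = +-32 mm (there is room for three)
- pot5: lidded steel condiment pot, 48 mm across, body 32 mm high, round dark knob on the lid 20 mm across from z 32 to 46 mm (lid fastened); about 0.13 kg. Origin: centre of the underside, z up. Six alike, on the counter; two stand well apart along a tote at x = +-32 mm (there is room for three)
- salt_cellar: round white ceramic salt cellar without knob, 58 mm across, 31 mm high; a bystander to be left where it is
Mind the look-alikes: they are no part of the job. Leave any green or orange look-alike of the pot4 alone.

How it is judged (in metres and radians):
At the end, for the whole second after the job is handed in: Bottom tote within 50 mm of the board's centre; the others on the ribs of the one beneath (58 mm pitch +-5, within 14 mm sideways of the bottom one); exactly two pots in each; cover seated on top (+-5 mm); totes and cover level to 0.06 rad, pots to 0.15 and none off the counter; all at rest (horizontal distance between tote0 and board below 0.05 m and height (world z) of tote0 between 0.006 and 0.018 m and angle between each of tote0, tote1, tote2, cover's own z axis and vertical below 0.06 rad and linear speed of each of tote0, tote1, tote2, cover below 0.02 m/s and ((distance between each of pot0, pot1 and tote0 below 0.047 m and distance between each of pot2, pot3, pot4, pot5 and tote0 above 0.047 m) or (distance between each of pot0, pot2 and tote0 below 0.047 m and distance between each of pot1, pot3, pot4, pot5 and tote0 above 0.047 m) or (distance between each of pot0, pot3 and tote0 below 0.047 m and distance between each of pot1, pot2, pot4, pot5 and tote0 above 0.047 m) or (distance between each of pot0, pot4 and tote0 below 0.047 m and distance between each of pot1, pot2, pot3, pot5 and tote0 above 0.047 m) or (distance between each of pot0, pot5 and tote0 below 0.047 m and distance between each of pot1, pot2, pot3, pot4 and tote0 above 0.047 m) or (distance between each of pot0, pot3, pot4, pot5 and tote0 above 0.047 m and distance between each of pot1, pot2 and tote0 below 0.047 m) or (distance between each of pot0, pot2, pot4, pot5 and tote0 above 0.047 m and distance between each of pot1, pot3 and tote0 below 0.047 m) or (distance between each of pot0, pot2, pot3, pot5 and tote0 above 0.047 m and distance between each of pot1, pot4 and tote0 below 0.047 m) or (distance between each of pot0, pot2, pot3, pot4 and tote0 above 0.047 m and distance between each of pot1, pot5 and tote0 below 0.047 m) or (distance between each of pot0, pot1, pot4, pot5 and tote0 above 0.047 m and distance between each of pot2, pot3 and tote0 below 0.047 m) or (distance between each of pot0, pot1, pot3, pot5 and tote0 above 0.047 m and distance between each of pot2, pot4 and tote0 below 0.047 m) or (distance between each of pot0, pot1, pot3, pot4 and tote0 above 0.047 m and distance between each of pot2, pot5 and tote0 below 0.047 m) or (distance between each of pot0, pot1, pot2, pot5 and tote0 above 0.047 m and distance between each of pot3, pot4 and tote0 below 0.047 m) or (distance between each of pot0, pot1, pot2, pot4 and tote0 above 0.047 m and distance between each of pot3, pot5 and tote0 below 0.047 m) or (distance between each of pot0, pot1, pot2, pot3 and tote0 above 0.047 m and distance between each of pot4, pot5 and tote0 below 0.047 m)) and ((distance between each of pot0, pot1 and tote1 below 0.047 m and distance between each of pot2, pot3, pot4, pot5 and tote1 above 0.047 m) or (distance between each of pot0, pot2 and tote1 below 0.047 m and distance between each of pot1, pot3, pot4, pot5 and tote1 above 0.047 m) or (distance between each of pot0, pot3 and tote1 below 0.047 m and distance between each of pot1, pot2, pot4, pot5 and tote1 above 0.047 m) or (distance between each of pot0, pot4 and tote1 below 0.047 m and distance between each of pot1, pot2, pot3, pot5 and tote1 above 0.047 m) or (distance between each of pot0, pot5 and tote1 below 0.047 m and distance between each of pot1, pot2, pot3, pot4 and tote1 above 0.047 m) or (distance between each of pot0, pot3, pot4, pot5 and tote1 above 0.047 m and distance between each of pot1, pot2 and tote1 below 0.047 m) or (distance between each of pot0, pot2, pot4, pot5 and tote1 above 0.047 m and distance between each of pot1, pot3 and tote1 below 0.047 m) or (distance between each of pot0, pot2, pot3, pot5 and tote1 above 0.047 m and distance between each of pot1, pot4 and tote1 below 0.047 m) or (distance between each of pot0, pot2, pot3, pot4 and tote1 above 0.047 m and distance between each of pot1, pot5 and tote1 below 0.047 m) or (distance between each of pot0, pot1, pot4, pot5 and tote1 above 0.047 m and distance between each of pot2, pot3 and tote1 below 0.047 m) or (distance between each of pot0, pot1, pot3, pot5 and tote1 above 0.047 m and distance between each of pot2, pot4 and tote1 below 0.047 m) or (distance between each of pot0, pot1, pot3, pot4 and tote1 above 0.047 m and distance between each of pot2, pot5 and tote1 below 0.047 m) or (distance between each of pot0, pot1, pot2, pot5 and tote1 above 0.047 m and distance between each of pot3, pot4 and tote1 below 0.047 m) or (distance between each of pot0, pot1, pot2, pot4 and tote1 above 0.047 m and distance between each of pot3, pot5 and tote1 below 0.047 m) or (distance between each of pot0, pot1, pot2, pot3 and tote1 above 0.047 m and distance between each of pot4, pot5 and tote1 below 0.047 m)) and ((distance between each of pot0, pot1 and tote2 below 0.047 m and distance between each of pot2, pot3, pot4, pot5 and tote2 above 0.047 m) or (distance between each of pot0, pot2 and tote2 below 0.047 m and distance between each of pot1, pot3, pot4, pot5 and tote2 above 0.047 m) or (distance between each of pot0, pot3 and tote2 below 0.047 m and distance between each of pot1, pot2, pot4, pot5 and tote2 above 0.047 m) or (distance between each of pot0, pot4 and tote2 below 0.047 m and distance between each of pot1, pot2, pot3, pot5 and tote2 above 0.047 m) or (distance between each of pot0, pot5 and tote2 below 0.047 m and distance between each of pot1, pot2, pot3, pot4 and tote2 above 0.047 m) or (distance between each of pot0, pot3, pot4, pot5 and tote2 above 0.047 m and distance between each of pot1, pot2 and tote2 below 0.047 m) or (distance between each of pot0, pot2, pot4, pot5 and tote2 above 0.047 m and distance between each of pot1, pot3 and tote2 below 0.047 m) or (distance between each of pot0, pot2, pot3, pot5 and tote2 above 0.047 m and distance between each of pot1, pot4 and tote2 below 0.047 m) or (distance between each of pot0, pot2, pot3, pot4 and tote2 above 0.047 m and distance between each of pot1, pot5 and tote2 below 0.047 m) or (distance between each of pot0, pot1, pot4, pot5 and tote2 above 0.047 m and distance between each of pot2, pot3 and tote2 below 0.047 m) or (distance between each of pot0, pot1, pot3, pot5 and tote2 above 0.047 m and distance between each of pot2, pot4 and tote2 below 0.047 m) or (distance between each of pot0, pot1, pot3, pot4 and tote2 above 0.047 m and distance between each of pot2, pot5 and tote2 below 0.047 m) or (distance between each of pot0, pot1, pot2, pot5 and tote2 above 0.047 m and distance between each of pot3, pot4 and tote2 below 0.047 m) or (distance between each of pot0, pot1, pot2, pot4 and tote2 above 0.047 m and distance between each of pot3, pot5 and tote2 below 0.047 m) or (distance between each of pot0, pot1, pot2, pot3 and tote2 above 0.047 m and distance between each of pot4, pot5 and tote2 below 0.047 m)) and horizontal distance between each of tote1, tote2 and tote0 below 0.014 m and (z of tote1 in the frame of tote0 between 0.053 and 0.063 m or z of tote1 in the frame of tote0 between 0.109 and 0.122 m) and (z of tote2 in the frame of tote0 between 0.053 and 0.063 m or z of tote2 in the frame of tote0 between 0.109 and 0.122 m) and horizontal distance between cover and tote0 below 0.026 m and z of cover in the frame of tote0 above 0.053 m and horizontal distance between cover and tote1 below 0.026 m and z of cover in the frame of tote1 above 0.053 m and horizontal distance between cover and tote2 below 0.026 m and z of cover in the frame of tote2 above 0.053 m and (z of cover in the frame of tote1 between 0.053 and 0.063 m or z of cover in the frame of tote1 between 0.109 and 0.122 m) and (z of cover in the frame of tote2 between 0.053 and 0.063 m or z of cover in the frame of tote2 between 0.109 and 0.122 m) and angle between each of pot0, pot1, pot2, pot3, pot4, pot5's own z axis and vertical below 0.15 rad and height (world z) of each of pot0, pot1, pot2, pot3, pot4, pot5 above -0.01 m); the robot touches nothing.
It fails at once if the salt cellar is moved more than 40 mm (distance of salt_cellar from where it was at the start of the episode above 0.04 m).
Of tote1, tote2 only 1 to 2 are there at a start; the rules pass over those that are not, and their reading is None.
At some moment in a run one of pot0, pot1, pot2, pot3, pot4, pot5, cover may be knocked a few centimetres aside while the robot is not near it.
It also fails if it takes over 210 s, if anything falls off the work surface, if the arm or the gripper's body presses on something with over 40 N, if the wrist force passes 120 N, or if a joint passes its speed limit or range.

## Working session

There is one attempt and no reset: what is moved stays moved. The work goes in short steps, Python scripts to look and compute and a tool call to move; the robot and the scene stay as the last step left them, time stands still between calls to the robot, and variables do not carry over. Pictures are saved under pics/ and viewed, and the job is handed in when it is done.

Besides the shell and the picture viewer there is one more tool, called after ">>>" by a JSON object that holds its "fn" and its "kwargs", one argument or row to a line. play_rows: Moves the arm, as the interface text tells. Its arguments: {"type":"object","properties":{"targets":{"type":"array","items":{"type":"object","properties":{"linear":{"type":"array","items":{"type":"number"}},"turn":{"type":"number"}}}},"hand":{"type":"number"}},"required":["targets"]}

```bash
mkdir -p pics; ls
cat > h.py <<'E'
import numpy as np, cv2
from cell import env
def snap(name,fn=None):
    p=env.camera_params(name); im,d=env.read_camera(name)
    if fn: cv2.imwrite('pics/'+fn+'.png',im[:,:,::-1])
    return im,d,p
E
python3 - <<'E'
from h import *
s=env.state(); print(s)
for n in ['scene','top','wrist']:
    im,d,p=snap(n,n+'0'); print(n,p); np.savez(n+'0.npz',im=im,d=d)
E
```

```text
pics
{'t': 0.0, 'joints': array([-1.44456821e+00,  4.91567767e-01,  1.55943620e+00, -3.31768612e-05,
        1.09169064e+00, -1.05609865e-01]), 'qvel': array([-0.00065691, -0.00064534,  0.00053243,  0.00080378, -0.00098381,
       -0.00039577]), 'tau': array([ 3.32941941e-03, -6.12634492e+01, -2.58170950e+01,  6.92979922e-02,
        4.83281922e-02, -7.96732229e-05]), 'eef_pos': array([ 143.59568099, -608.12610824,  291.66116404]), 'tcp_rot': array([-3.14049374e+00, -8.69003514e-05,  2.31853243e-01]), 'ft_force': array([ 0.9706197 , -0.08378276,  0.65799218]), 'moment': array([-0.01268979,  0.02870553, -0.00362002]), 'opening': 0.9982777441546807}
scene {'fx': 536.4397233324917, 'fy': 536.4397233324917, 'cx': 287.58657236860927, 'cy': 213.1760358623681, 'k1': 0.04205127834875852, 'R': array([[-8.10178436e-01,  5.86183333e-01,  4.09181239e-05],
       [ 3.09342798e-01,  4.27609598e-01, -8.49386287e-01],
       [-4.97913582e-01, -6.88141796e-01, -5.27771668e-01]]), 't': array([ 468.59045913, -112.80332604, 1533.9237668 ])}
top {'fx': 460.9031197801061, 'fy': 460.9031197801061, 'cx': 275.23587001322124, 'cy': 215.29885734731272, 'k1': 0.050127252834727166, 'R': array([[ 0.02756664, -0.99952949, -0.013449  ],
       [-0.98011477, -0.02438146, -0.19692785],
       [ 0.19650729,  0.0186102 , -0.98032573]]), 't': array([ 24.15204738, 583.09935773, 982.06216824])}
wrist {'fx': 344.63838819731546, 'fy': 344.63838819731546, 'cx': 280.8853670375986, 'cy': 207.7203313035969, 'k1': -0.07163530797486606, 'R': array([[ 2.29724920e-01, -9.73255235e-01, -8.41631731e-04],
       [-9.29461950e-01, -2.19644375e-01,  2.96406530e-01],
       [-2.88664067e-01, -6.73097019e-02, -9.55061496e-01]]), 't': array([-623.92962046,  -33.55103876,  393.42067889])}
```

View pics/top0.png

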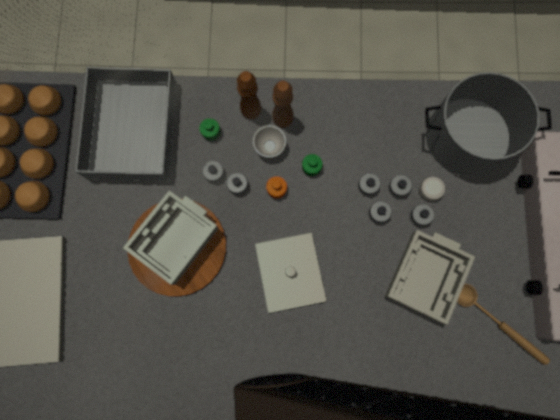

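View pics/scene0.png

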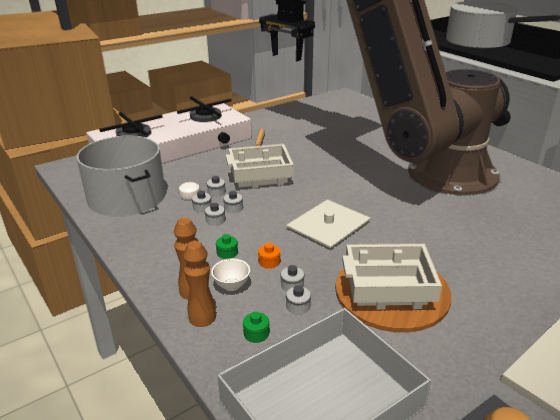

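View pics/wrist0.png

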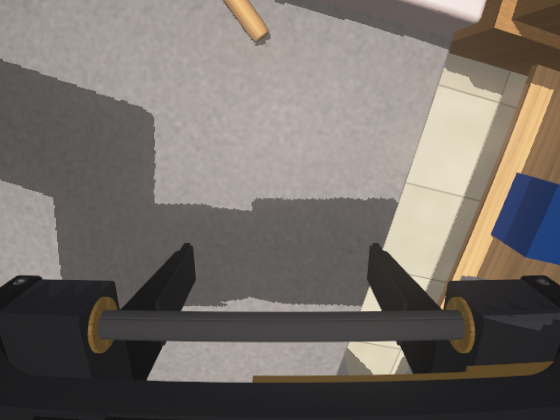

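```bash
cat >> h.py <<'E'
def slopes(p,uv):
    uv=np.atleast_2d(np.asarray(uv,float))
    K=np.array([[p['fx'],0,p['cx']],[0,p['fy'],p['cy']],[0,0,1.]])
    return cv2.undistortPoints(uv.reshape(-1,1,2),K,np.array([p['k1'],0,0,0.])).reshape(-1,2)
def onplane(p,uv,z):
    s=slopes(p,uv); R=np.array(p['R']);t=np.array(p['t'])
    C=-R.T@t; D=np.c_[s,np.ones(len(s))]@R
    return C+D*((z-C[2])/D[:,2])[:,None]
def ray(p,uv):
    s=slopes(p,uv); R=np.array(p['R']);t=np.array(p['t'])
    return -R.T@t, np.c_[s,np.ones(len(s))]@R
def tri(p1,uv1,p2,uv2):
    A=[];b=[]
    M=np.zeros((3,3));v=np.zeros(3);L=[]
    for p,uv in((p1,uv1),(p2,uv2)):
        C,D=ray(p,uv);d=D[0]/np.linalg.norm(D[0]);P=np.eye(3)-np.outer(d,d);M+=P;v+=P@C;L.append((C,d))
    X=np.linalg.solve(M,v); n=np.cross(L[0][1],L[1][1]);gap=abs((L[1][0]-L[0][0])@n/np.linalg.norm(n))
    return X,gap
def proj(p,X):
    R=np.array(p['R']);t=np.array(p['t']);c=R@np.asarray(X,float)+t;s=c[:2]/c[2]
    s=s*(1+p['k1']*(s@s));return np.array([p['fx']*s[0]+p['cx'],p['fy']*s[1]+p['cy']])
def cloud(p,d):
    h,w=d.shape;u,v=np.meshgrid(np.arange(w),np.arange(h));s=slopes(p,np.c_[u.ravel(),v.ravel()])
    c=np.c_[s,np.ones(len(s))]*d.reshape(-1,1);R=np.array(p['R']);t=np.array(p['t'])
    return ((c-t)@R).reshape(h,w,3)
E
python3 - <<'E'
from h import *
im=np.load('top0.npz')['im'];d=np.load('top0.npz')['d'];p=env.camera_params('top')
P=cloud(p,d)
print('counter z',np.median(P[280:320,300:380,2]), P[330,200])
# knobs: dark blobs
for n,(u,v) in dict(a=(213,171),b=(236,183),c=(370,183),d=(401,185),e=(381,211),f=(423,214),salt=(433,188),cov=(290,271)).items():
    w=P[v-7:v+8,u-7:u+8].reshape(-1,3); print(n,P[v,u].round(1),w[:,2].max().round(1))
def crop(a,x0,y0,x1,y1,n,s=5):
    cv2.imwrite('pics/'+n+'.png',cv2.resize(a[y0:y1,x0:x1,::-1],None,fx=s,fy=s,interpolation=cv2.INTER_CUBIC))
crop(im,120,180,230,300,'c1');crop(im,345,160,485,330,'c2',3.5)
# heights map
H=np.clip(P[:,:,2],0,80)
for n,b in dict(tote0=(115,185,235,295),tote1=(380,225,480,330)).items():
    x0,y0,x1,y1=b; Q=P[y0:y1,x0:x1].reshape(-1,3)
    print(n,np.histogram(Q[:,2],bins=np.arange(-5,95,5)))
E
```

```text
counter z -0.5604542577887612 [324.47990371 203.90800828  -0.7556131 ]
a [686.1 187.4  46.9] 49.8
b [658.9 132.7  45.6] 1077.9
c [ 666.  -176.5   46.1] 49.2
d [ 663.5 -247.8   43.6] 1077.9
e [ 600.9 -200.8   45.1] 1077.9
f [ 596.5 -295.3   43.8] 1077.9
salt [ 661.9 -324.8   29.1] 34.4
cov [459.8   3.2  36.8] 1077.9
tote0 (array([3680, 1623,  913, 2749,  938,   58,   58,   82,  103,  846,  223,
        106,   74,  112,  212,  275,  909,   52,    0]), array([-5,  0,  5, 10, 15, 20, 25, 30, 35, 40, 45, 50, 55, 60, 65, 70, 75,
       80, 85, 90]))
tote1 (array([3563, 2851,  468,  133,   76,   57,  372,  714,  123,  134,  139,
        157,  267,  717,  548,    1,    0,    0,    0]), array([-5,  0,  5, 10, 15, 20, 25, 30, 35, 40, 45, 50, 55, 60, 65, 70, 75,
       80, 85, 90]))
```

View pics/c1.png

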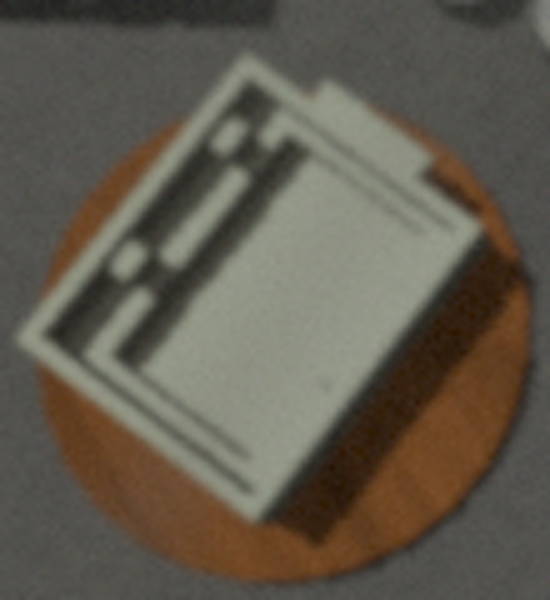

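View pics/c2.png

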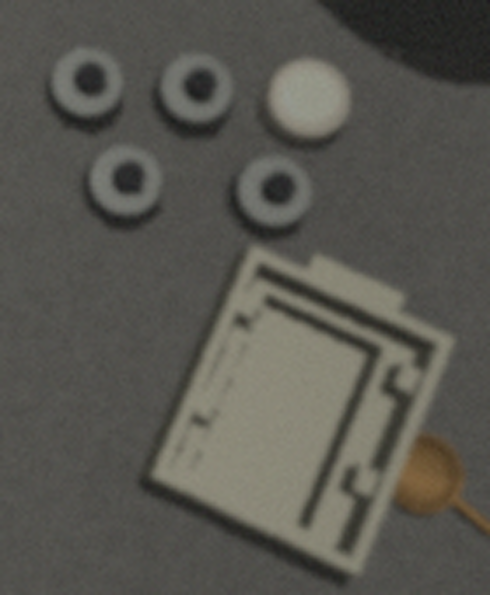

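```bash
cat >> h.py <<'E'
def knob(im,u,v,r=6):
    """dark knob centroid near u,v (weighted darkness)"""
    g=cv2.cvtColor(im,cv2.COLOR_RGB2GRAY).astype(float)
    u0,v0=int(round(u)),int(round(v));w=g[v0-r:v0+r+1,u0-r:u0+r+1]
    th=(w.min()+np.percentile(w,75))/2
    m=(w<th).astype(np.uint8);n,l,st,c=cv2.connectedComponentsWithStats(m)
    k=1+np.argmin([np.hypot(*(c[i]-r))-st[i,4]*.02 for i in range(1,n)])
    return c[k]+[u0-r,v0-r],st[k,4]
E
python3 - <<'E'
from h import *
im=np.load('top0.npz')['im'];d=np.load('top0.npz')['d'];p=env.camera_params('top');P=cloud(p,d)
si=np.load('scene0.npz')['im'];sp=env.camera_params('scene')
for n,(u,v) in dict(a=(213,171),b=(236,183),c=(370,183),d=(401,185),e=(381,211),f=(423,214)).items():
    c,A=knob(im,u,v); X=onplane(p,[c],44)[0]; q=proj(sp,X); c2,A2=knob(si,*q,r=8); T,g=tri(p,c,sp,c2)
    print(n,c.round(1),A,X.round(1),'scene',q.round(1),c2.round(1),A2,'tri',T.round(1),g.round(1))
for n,(u,v,z) in dict(mill1=(250,108,0),mill2=(283,120,0),bowl=(270,142,30),green1=(209,129,30),green2=(312,165,30),orange=(277,188,30),salt=(433,188,31),steelpot=(430,140,80),spoon=(465,296,5),pan=(172,75,60),pan2=(168,172,60)).items(): print(n,onplane(p,[(u,v)],z)[0].round(),P[v,u].round())
# tote outlines
g=im.astype(int)
for n,b,z in (('tote0',(115,185,235,295),78),('tote1',(380,225,480,330),66),('cover',(245,225,335,320),13)):
    x0,y0,x1,y1=b; w=im[y0:y1,x0:x1]; hsv=cv2.cvtColor(w,cv2.COLOR_RGB2HSV); m=((hsv[:,:,2]>115)&(hsv[:,:,1]<70)).astype(np.uint8)
    m=cv2.morphologyEx(m,cv2.MORPH_CLOSE,np.ones((9,9),np.uint8))
    cs,_=cv2.findContours(m,cv2.RETR_EXTERNAL,cv2.CHAIN_APPROX_NONE);c=max(cs,key=cv2.contourArea)[:,0]+[x0,y0]
    X=onplane(p,c,z)[:,:2]; r=cv2.minAreaRect(X.astype(np.float32)); print(n,r, cv2.contourArea(c.reshape(-1,1,2)))
E
```

```text
a [212.3 169.4] 62 [690.8 189.6  44. ] scene [298.  288.1] [297.9 288.5] 131 tri [691.1 189.7  43.3] 0.0
b [236.8 181.9] 60 [662.  131.2  44. ] scene [292.1 267.6] [292.  270.3] 82 tri [663.2 132.   38.4] 0.7
c [370.4 182.3] 63 [ 668.3 -177.9   44. ] scene [214.5 205.1] [212.5 205.1] 93 tri [ 670.3 -179.4   43.3] 4.4
d [401.7 184. ] 63 [ 665.8 -249.4   44. ] scene [201.3 193. ] [200.7 194.1] 60 tri [ 667.  -250.5   40.4] 0.5
e [381.2 210.3] 64 [ 602.6 -201.6   44. ] scene [232.8 193.3] [234.3 191.9] 92 tri [ 600.6 -199.7   48.5] 2.7
f [424.  213.4] 63 [ 597.8 -297.6   44. ] scene [215.6 178.1] [215.1 179.1] 47 tri [ 598.5 -298.7   40.9] 0.3
mill1 [866. 111.   0.] [841. 107.  53.]
mill2 [836.  28.   0.] [818.  28.  41.]
bowl [766.  57.  30.] [775.  58.   7.]
green1 [796. 205.  30.] [789. 202.  46.]
green2 [711. -44.  30.] [706. -43.  47.]
orange [653.  38.  30.] [649.  37.  47.]
salt [ 661. -324.   31.] [ 662. -325.   29.]
steelpot [ 760. -305.   80.] [ 781. -323.   25.]
spoon [ 418. -393.    5.] [ 418. -394.    3.]
pan [918. 295.  60.] [926. 300.  44.]
pan2 [677. 288.  60.] [691. 301.  13.]
tote0 ((531.5195922851562, 266.4996337890625), (134.523681640625, 173.2118682861328), 55.340763092041016) 4497.0
tote1 ((461.8190612792969, -304.1947021484375), (133.5072479248047, 170.823486328125), 65.53255462646484) 4664.5
cover ((460.46881103515625, 3.5243301391601562), (160.15087890625, 134.47669982910156), 12.770142555236816) 3972.0
```

```bash
cat >> h.py <<'E'
from scipy.spatial.transform import Rotation as Rn
def tool():
    s=env.state(); return np.array(s['eef_pos']),Rn.from_euler('xyz',s['tcp_rot']).as_matrix(),s
def goto(x,y,z,yaw):
    """shift in tool axes and turn to reach TCP x,y,z,yaw(rad)"""
    pos,R,s=tool(); l=R.T@(np.array([x,y,z])-pos); cy=s['tcp_rot'][2]
    dy=yaw-cy; print('from',pos.round(1),'yaw',round(cy,3),'linear',l.round(1),'turn',round(-dy,3),'alt',round(-(dy-np.sign(dy)*2*np.pi),3),'t',round(s['t'],2)); return l
E
python3 - <<'E'
from h import *
pos,R,s=tool(); p=env.camera_params('wrist'); C=-np.array(p['R']).T@p['t']
print('cam in tool',(R.T@(C-pos)).round(1),'axis',(R.T@p['R'][2]).round(3))
im=np.load('top0.npz')['im'];pt=env.camera_params('top')
hsv=cv2.cvtColor(im,cv2.COLOR_RGB2HSV)
m=((hsv[:,:,1]>130)&(hsv[:,:,0]<15)).astype(np.uint8)
m[:180]=0;m[:,:115]=0;m[:,240:]=0;m[300:]=0
c=np.concatenate([q[:,0] for q in cv2.findContours(m,cv2.RETR_EXTERNAL,cv2.CHAIN_APPROX_NONE)[0]])
print(cv2.minEnclosingCircle(onplane(pt,c,12)[:,:2].astype(np.float32)))
# candidate view: wrist over tote1
goto(456,-302,380,-0.428)
E
```

```text
cam in tool [ 84.5  -0.7 -93.4] axis [-0.297  0.     0.955]
((512.0360717773438, 267.8961181640625), 113.93439483642578)
from [ 143.6 -608.2  291.8] yaw 0.232 linear [ 374.4 -226.3  -88. ] turn 0.66 alt -5.623 t 0.15
```

Run:
```python
from h import *
goto(410,-281,300,-0.428)
```

```text
from [ 143.6 -608.2  291.8] yaw 0.232 linear [ 334.4 -257.2   -8. ] turn 0.66 alt -5.623 t 0.15
```

>>> {"fn": "play_rows", "kwargs": {
  "targets": [
    {"linear": [330, -257, -8], "turn": 0.66},
    {"linear": [330, -257, -8], "turn": 0.66},
    {"linear": [330, -257, -8], "turn": 0.66},
    {"linear": [330, -257, -8], "turn": 0.66},
    {"linear": [330, -257, -8], "turn": 0.66},
    {"linear": [330, -257, -8], "turn": 0.66},
    {"linear": [330, -257, -8], "turn": 0.66},
    {"linear": [330, -257, -8], "turn": 0.66},
    {"linear": [330, -257, -8], "turn": 0.66},
    {"linear": [330, -257, -8], "turn": 0.66},
    {"linear": [330, -257, -8], "turn": 0.66},
    {"linear": [330, -257, -8], "turn": 0.66}
  ]
}}

```text
t: 1.65
eef_pos: [405.4, -282.8, 300.2]
tcp_rot: [3.141, 0.0, -0.429]
ft_force: [0.5, 0.2, 0.1]
opening: 0.997
```

Run:
```python
from h import *
pos,R,s=tool();print(pos,s['tcp_rot'],s['qvel'].round(3))
im,d,p=snap('wrist','w1'); np.savez('w1.npz',im=im,d=d,**{k:np.array(p[k]) for k in p})
```

```text
[ 405.41229028 -282.83816853  300.19158867] [ 3.14147141e+00  2.97702981e-05 -4.29167210e-01] [ 0.006  0.001 -0.001 -0.001 -0.001  0.001]
```

View pics/w1.png

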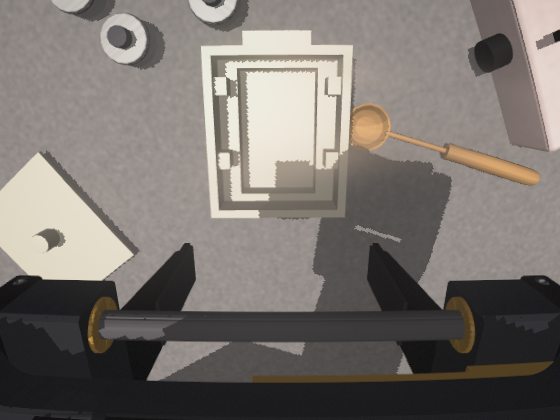

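```bash
cat >> h.py <<'E'
def corners_pose(p,cs,z):
    """cs in order: lip-left, lip-right, far-right, far-left as seen with lip up"""
    X=onplane(p,cs,z)[:,:2]; c=X.mean(0); f=(X[0]+X[1]-X[2]-X[3])/2; l=(X[0]+X[3]-X[1]-X[2])/2
    y1=np.arctan2(f[1],f[0]); y2=np.arctan2(-l[0],l[1])
    return c,y1,y2,np.linalg.norm(f),np.linalg.norm(l)
E
python3 - <<'E'
from h import *
z=np.load('w1.npz'); p={k:z[k] for k in z if k not in('im','d')};im=z['im'];d=z['d'];P=cloud(p,d)
for zz in (64,66,68): print(zz,corners_pose(p,[(202,46),(353,45),(345.5,217),(211,218)],zz))
print('rim depth z',P[120:140,207:212,2].mean(),P[213,230:300,2].mean(),'floor',P[100,280])
m=(P[:,:,2]>55)&(P[:,:,2]<75); m[:, :190]=0;m[:,365:]=0;m[240:]=0
m=m.astype(np.uint8);c=max(cv2.findContours(m,cv2.RETR_EXTERNAL,cv2.CHAIN_APPROX_NONE)[0],key=len)[:,0]
print(cv2.boundingRect(c),cv2.minAreaRect(onplane(p,c,66)[:,:2].astype(np.float32)))
c,A=knob(im,42,242,12);print(onplane(p,[(42,241)],37))
print('pots',onplane(p,[(120,37)],46))
E
```

```text
64 (array([ 454.25648534, -301.2599597 ]), np.float64(-0.4271496459312082), np.float64(-0.4225366198529024), np.float64(161.43723346372192), np.float64(135.28959512330908))
66 (array([ 454.42580639, -301.35550039]), np.float64(-0.42714964593120813), np.float64(-0.4225366198529019), np.float64(160.4576897207142), np.float64(134.4687059544739))
68 (array([ 454.59512744, -301.45104107]), np.float64(-0.42714964593120847), np.float64(-0.422536619852902), np.float64(159.47814597770642), np.float64(133.64781678563875))
rim depth z 70.37026720976925 66.92121980271564 floor [ 483.93199616 -316.98489817    5.06693856]
(201, 30, 152, 188) ((460.70635986328125, -303.161376953125), (135.2214813232422, 172.27435302734375), 65.4169921875)
[[460.20709745  -1.9305576   37.        ]]
pots [[ 600.76483163 -204.39178519   46.        ]]
```

Run:
```python
from h import *
goto(580,233,330,2.537)
```

```text
from [ 405.5 -282.7  300.2] yaw -0.429 linear [ -55.8 -541.6  -29.8] turn -2.966 alt 3.317 t 1.7
```

>>> {"fn": "play_rows", "kwargs": {
  "targets": [
    {"linear": [-56, -540, -30], "turn": -1.5},
    {"linear": [-56, -540, -30], "turn": -1.5},
    {"linear": [-56, -540, -30], "turn": -1.5},
    {"linear": [-56, -540, -30], "turn": -1.5},
    {"linear": [-56, -540, -30], "turn": -1.5},
    {"linear": [-56, -540, -30], "turn": -1.5},
    {"linear": [-56, -540, -30], "turn": -1.5},
    {"linear": [-56, -540, -30], "turn": -2.966},
    {"linear": [-56, -540, -30], "turn": -2.966},
    {"linear": [-56, -540, -30], "turn": -2.966},
    {"linear": [-56, -540, -30], "turn": -2.966},
    {"linear": [-56, -540, -30], "turn": -2.966},
    {"linear": [-56, -540, -30], "turn": -2.966},
    {"linear": [-56, -540, -30], "turn": -2.966},
    {"linear": [-56, -540, -30], "turn": -2.966},
    {"linear": [-56, -540, -30], "turn": -2.966},
    {"linear": [-56, -540, -30], "turn": -2.966},
    {"linear": [-56, -540, -30], "turn": -2.966},
    {"linear": [-56, -540, -30], "turn": -2.966}
  ]
}}

```text
t: 4.08
eef_pos: [579.0, 232.1, 330.1]
tcp_rot: [-3.141, -0.0, 2.536]
ft_force: [-0.1, -0.7, 0.9]
opening: 1.003
```

Run:
```python
from h import *
pos,R,s=tool();print(pos,s['tcp_rot'],s['qvel'].round(3),s['joints'].round(2))
im,d,p=snap('wrist','w2'); np.savez('w2.npz',im=im,d=d,**{k:np.array(p[k]) for k in p})
```

```text
[579.04229162 232.13470487 330.14835102] [-3.14148504e+00 -2.64787245e-06  2.53580108e+00] [ 0.001 -0.001  0.     0.001  0.    -0.011] [ 0.28  0.46  1.51 -0.    1.17 -0.69]
```

View pics/w2.png

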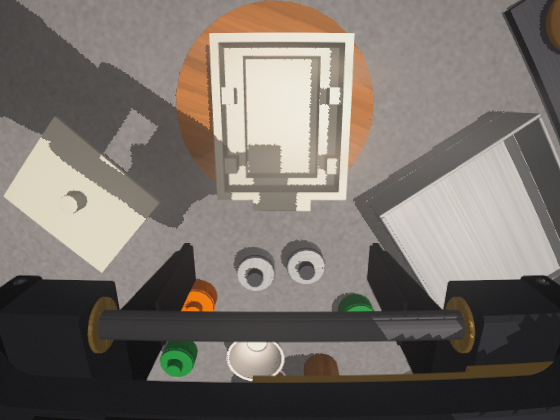

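Run:
```python
from h import *
z=np.load('w2.npz'); p={k:z[k] for k in z if k not in('im','d')};im=z['im'];d=z['d'];P=cloud(p,d)
print(corners_pose(p,[(347,199),(218,199),(209,34),(354,34)],78))
m=(P[:,:,2]>68)&(P[:,:,2]<88); m[:, :195]=0;m[:,360:]=0;m[225:]=0
m=m.astype(np.uint8);c=max(cv2.findContours(m,cv2.RETR_EXTERNAL,cv2.CHAIN_APPROX_NONE)[0],key=len)[:,0]
print(cv2.boundingRect(c),cv2.minAreaRect(onplane(p,c,78)[:,:2].astype(np.float32)))
pt=env.camera_params('top')
for n,(u,v),ut in (('a',(306,269),(212.3,169.4)),('b',(255,278),(236.8,181.9))):
    c,A=knob(im,u,v,8); print(n,c,A,onplane(p,[c],45)[0].round(1),P[v,u].round(1), tri(p,c,pt,ut))
print('cover knob',onplane(p,[(70,204)],37)[0])
goto(690,189,230,2.536)
```

```text
(array([525.60351017, 271.26048753]), np.float64(-0.5987146006777464), np.float64(-0.6056706462607415), np.float64(158.8544273537406), np.float64(134.48075266843702))
(209, 33, 146, 178) ((529.8081665039062, 267.51416015625), (135.19683837890625, 171.76889038085938), 55.29273223876953)
a [304.98387097 264.67741935] 62 [682.7 196.7  45. ] [687.2 195.   47.3] (array([695.07572268, 192.32693893,  22.71320819]), np.float64(4.35836689324187))
b [254.83636364 272.05454545] 55 [656.1 140.7  45. ] [662.3 136.6  46.4] (array([665.97851981, 132.96227411,  23.66219497]), np.float64(3.172390836736177))
cover knob [460.00619094   6.19253308  37.        ]
from [579.  232.1 330.2] yaw 2.536 linear [-115.8   27.7  100.2] turn 0.0 alt -6.283 t 4.12
```

Run:
```python
from h import *
z=np.load('w2.npz');im=z['im']; p={k:z[k] for k in z if k not in('im','d')}
cv2.imwrite('pics/c3.png',cv2.resize(im[235:300,225:335,::-1],None,fx=6,fy=6,interpolation=cv2.INTER_CUBIC))
print(onplane(p,[(306,269),(255,278)],45))
print(proj(p,[691,189.6,45]),proj(p,[662,131,45]))
```

```text
[[688.27384831 194.4738862   45.        ]
 [662.83176776 136.02291958  45.        ]]
[303.9020979  272.68202699] [251.31678249 279.55832352]
```

View pics/c3.png

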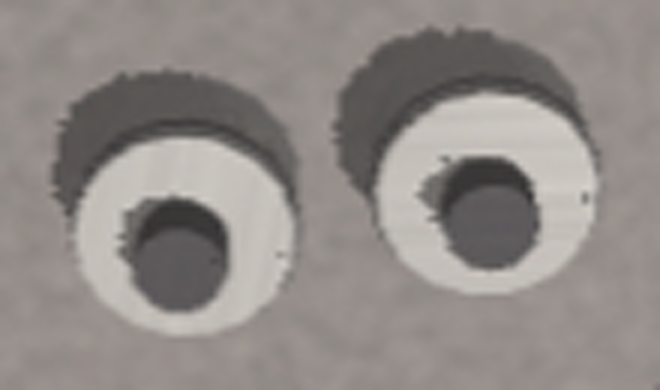

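Run:
```python
from h import *
goto(691,191,113,2.536)
```

```text
from [579.  232.1 330.2] yaw 2.536 linear [-115.5   29.9  217.2] turn 0.0 alt -6.283 t 4.12
```

>>> {"fn": "play_rows", "kwargs": {
  "targets": [
    {"linear": [-58, 15, 60], "turn": 0},
    {"linear": [-115, 30, 120], "turn": 0},
    {"linear": [-115, 30, 140], "turn": 0},
    {"linear": [-115, 30, 160], "turn": 0},
    {"linear": [-115, 30, 180], "turn": 0},
    {"linear": [-115, 30, 195], "turn": 0},
    {"linear": [-115, 30, 205], "turn": 0},
    {"linear": [-115, 30, 212], "turn": 0},
    {"linear": [-115, 30, 217], "turn": 0},
    {"linear": [-115, 30, 217], "turn": 0}
  ],
  "hand": 50
}}

```text
t: 5.38
eef_pos: [690.7, 191.6, 113.2]
tcp_rot: [-3.141, 0.0, 2.538]
ft_force: [0.1, -0.5, 0.1]
opening: 0.529
```

>>> {"fn": "play_rows", "kwargs": {
  "targets": [
    {"linear": [0, 0, 0], "turn": 0},
    {"linear": [0, 0, 0], "turn": 0},
    {"linear": [0, 0, 0], "turn": 0},
    {"linear": [0, 0, 0], "turn": 0},
    {"linear": [0, 0, 0], "turn": 0},
    {"linear": [0, 0, 0], "turn": 0}
  ],
  "hand": 5
}}

```text
t: 6.12
eef_pos: [690.8, 191.6, 113.3]
tcp_rot: [3.141, 0.0, 2.538]
ft_force: [1.5, 0.9, 0.5]
opening: 0.198
```

Run:
```python
from h import *
goto(551.8,252.6,230,2.536)
print(env.state()['opening']*95.1)
```

```text
from [690.8 191.6 113.3] yaw 2.538 linear [ 149.1  -28.7 -116.7] turn 0.002 alt -6.281 t 6.12
18.87009586821368
```

>>> {"fn": "play_rows", "kwargs": {
  "targets": [
    {"linear": [0, 0, -50], "turn": 0},
    {"linear": [0, 0, -110], "turn": 0},
    {"linear": [50, -10, -117], "turn": 0},
    {"linear": [100, -20, -117], "turn": 0},
    {"linear": [149, -28.5, -117], "turn": 0},
    {"linear": [149, -28.5, -117], "turn": 0},
    {"linear": [149, -28.5, -100], "turn": 0},
    {"linear": [149, -28.5, -75], "turn": 0},
    {"linear": [149, -28.5, -50], "turn": 0},
    {"linear": [149, -28.5, -35], "turn": 0},
    {"linear": [149, -28.5, -26], "turn": 0},
    {"linear": [149, -28.5, -21], "turn": 0},
    {"linear": [149, -28.5, -17], "turn": 0},
    {"linear": [149, -28.5, -17], "turn": 0}
  ]
}}

```text
t: 7.88
eef_pos: [552.0, 252.7, 130.4]
tcp_rot: [3.141, 0.0, 2.538]
ft_force: [-0.1, 0.2, -1.3]
opening: 0.201
```

>>> {"fn": "play_rows", "kwargs": {
  "targets": [
    {"linear": [0, 0, 0], "turn": 0},
    {"linear": [0, 0, 0], "turn": 0},
    {"linear": [0, 0, -10], "turn": 0},
    {"linear": [0, 0, -50], "turn": 0},
    {"linear": [0, 0, -90], "turn": 0},
    {"linear": [0, 0, -100], "turn": 0}
  ],
  "hand": 40
}}

```text
t: 8.62
eef_pos: [552.4, 252.9, 233.4]
tcp_rot: [3.138, 0.003, 2.538]
ft_force: [0.5, -0.2, 0.3]
opening: 0.42
```

Run:
```python
from h import *
goto(663.5,133.5,113,2.536)
im,d,p=snap('wrist','w3')
im,d,p=snap('top','t3')
```

```text
from [552.4 252.9 233.4] yaw 2.538 linear [-158.9  -35.7  120.7] turn 0.002 alt -6.281 t 8.62
```

View pics/w3.png

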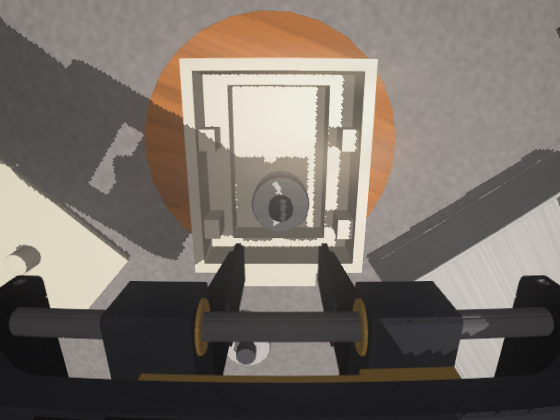

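View pics/t3.png

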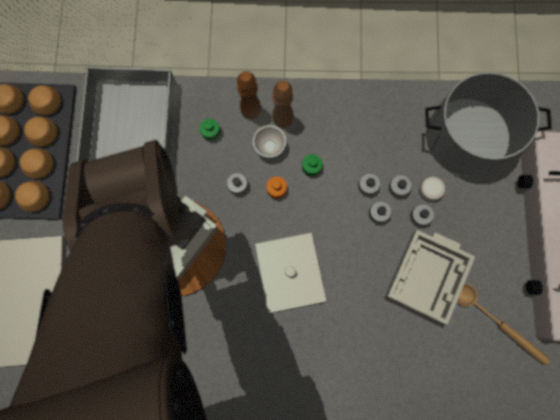

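>>> {"fn": "play_rows", "kwargs": {
  "targets": [
    {"linear": [-60, -12, 0], "turn": 0},
    {"linear": [-115, -25, 10], "turn": 0},
    {"linear": [-159, -35.5, 50], "turn": 0},
    {"linear": [-159, -35.5, 70], "turn": 0},
    {"linear": [-159, -35.5, 90], "turn": 0},
    {"linear": [-159, -35.5, 105], "turn": 0},
    {"linear": [-159, -35.5, 115], "turn": 0},
    {"linear": [-159, -35.5, 120.5], "turn": 0},
    {"linear": [-159, -35.5, 120.5], "turn": 0}
  ],
  "hand": 50
}}

```text
t: 9.85
eef_pos: [662.6, 133.4, 109.8]
tcp_rot: [3.142, 0.0, 2.538]
ft_force: [0.1, 0.4, -0.1]
opening: 0.522
```

>>> {"fn": "play_rows", "kwargs": {
  "targets": [
    {"linear": [0, 0, 0], "turn": 0},
    {"linear": [0, 0, 0], "turn": 0},
    {"linear": [0, 0, 0], "turn": 0},
    {"linear": [0, 0, 0], "turn": 0},
    {"linear": [0, 0, 0], "turn": 0},
    {"linear": [0, 0, 0], "turn": 0}
  ],
  "hand": 5
}}

```text
t: 10.6
eef_pos: [662.8, 133.2, 110.0]
tcp_rot: [3.141, 0.001, 2.538]
ft_force: [-0.3, -0.1, 3.2]
opening: 0.2
```

Run:
```python
from h import *
goto(499.2,289,130.3,2.536)
print(env.state()['opening']*95.1)
```

```text
from [662.8 133.2 110. ] yaw 2.538 linear [223.1  35.4 -20.4] turn 0.002 alt -6.281 t 10.6
19.000900281806047
```

>>> {"fn": "play_rows", "kwargs": {
  "targets": [
    {"linear": [0, 0, -50], "turn": 0},
    {"linear": [0, 0, -110], "turn": 0},
    {"linear": [55, 8, -117], "turn": 0},
    {"linear": [110, 17, -117], "turn": 0},
    {"linear": [165, 26, -117], "turn": 0},
    {"linear": [223, 35.5, -117], "turn": 0},
    {"linear": [223, 35.5, -117], "turn": 0},
    {"linear": [223, 35.5, -90], "turn": 0},
    {"linear": [223, 35.5, -60], "turn": 0},
    {"linear": [223, 35.5, -40], "turn": 0},
    {"linear": [223, 35.5, -28], "turn": 0},
    {"linear": [223, 35.5, -21], "turn": 0},
    {"linear": [223, 35.5, -17], "turn": 0},
    {"linear": [223, 35.5, -17], "turn": 0}
  ]
}}

```text
t: 12.35
eef_pos: [499.3, 289.0, 126.9]
tcp_rot: [3.141, 0.0, 2.538]
ft_force: [0.4, 0.5, -1.5]
opening: 0.199
```

>>> {"fn": "play_rows", "kwargs": {
  "targets": [
    {"linear": [0, 0, 0], "turn": 0},
    {"linear": [0, 0, 0], "turn": 0},
    {"linear": [0, 0, -10], "turn": 0},
    {"linear": [0, 0, -50], "turn": 0},
    {"linear": [-20, 0, -90], "turn": 0},
    {"linear": [-80, 0, -150], "turn": 0},
    {"linear": [-80, 0, -150], "turn": 0},
    {"linear": [-80, 0, -150], "turn": 0}
  ],
  "hand": 40
}}

```text
t: 13.35
eef_pos: [565.7, 243.0, 278.3]
tcp_rot: [3.139, 0.002, 2.536]
ft_force: [-0.0, 0.1, -0.9]
opening: 0.417
```

Run:
```python
from h import *
im,d,p=snap('wrist','w4');np.savez('w4.npz',im=im,d=d,**{k:np.array(p[k]) for k in p})
goto(488.3,-248,170,-0.427)
```

```text
from [564.7 243.4 277. ] yaw 2.537 linear [-216.4 -447.8  106.9] turn 2.964 alt -3.319 t 13.4
```

View pics/w4.png

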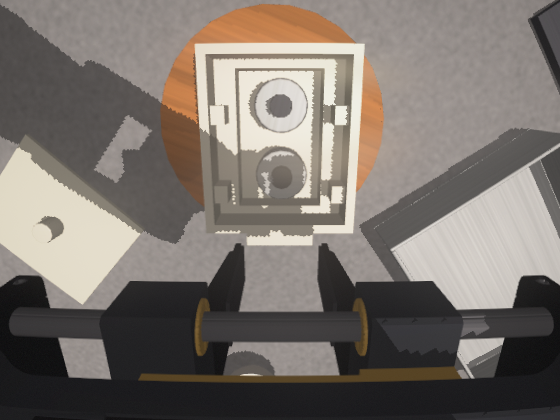

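Run:
```python
from h import *
z=np.load('w4.npz'); p={k:z[k] for k in z if k not in('im','d')}
print(corners_pose(p,[(354,233),(207,233),(195,44),(364,44)],78))
goto(488.4,-247,200,-0.427)
im,d,pt=snap('top','t4')
print(onplane(p,[(282,103),(284,178)],62))
```

```text
(array([525.86343822, 271.08785964]), np.float64(-0.6004855243960342), np.float64(-0.6055160766331233), np.float64(160.07006332162644), np.float64(134.2808668982418))
from [564.7 243.4 277. ] yaw 2.537 linear [-215.9 -446.9   76.9] turn 2.964 alt -3.319 t 13.4
[[498.78442782 291.8823105   62.        ]
 [554.39920135 255.70973927  62.        ]]
```

>>> {"fn": "play_rows", "kwargs": {
  "targets": [
    {"linear": [-216, -447, 77], "turn": 1.5},
    {"linear": [-216, -447, 77], "turn": 1.5},
    {"linear": [-216, -447, 77], "turn": 1.5},
    {"linear": [-216, -447, 77], "turn": 1.5},
    {"linear": [-216, -447, 77], "turn": 1.5},
    {"linear": [-216, -447, 77], "turn": 1.5},
    {"linear": [-216, -447, 77], "turn": 1.5},
    {"linear": [-216, -447, 77], "turn": 2.964},
    {"linear": [-216, -447, 77], "turn": 2.964},
    {"linear": [-216, -447, 77], "turn": 2.964},
    {"linear": [-216, -447, 77], "turn": 2.964},
    {"linear": [-216, -447, 77], "turn": 2.964},
    {"linear": [-216, -447, 77], "turn": 2.964},
    {"linear": [-216, -447, 77], "turn": 2.964},
    {"linear": [-216, -447, 77], "turn": 2.964},
    {"linear": [-216, -447, 77], "turn": 2.964},
    {"linear": [-216, -447, 77], "turn": 2.964},
    {"linear": [-216, -447, 77], "turn": 2.964}
  ]
}}

```text
t: 15.7
eef_pos: [489.0, -246.4, 199.3]
tcp_rot: [-3.141, 0.001, -0.422]
ft_force: [0.8, 0.8, -0.3]
opening: 0.424
```

Run:
```python
from h import *
im,d,p=snap('wrist','w5');np.savez('w5.npz',im=im,d=d,**{k:np.array(p[k]) for k in p})
goto(488.4,-247,123,-0.427)
```

```text
from [ 489.  -246.6  199.4] yaw -0.423 linear [-0.3  0.6 76.4] turn 0.004 alt -6.279 t 15.75
```

View pics/w5.png

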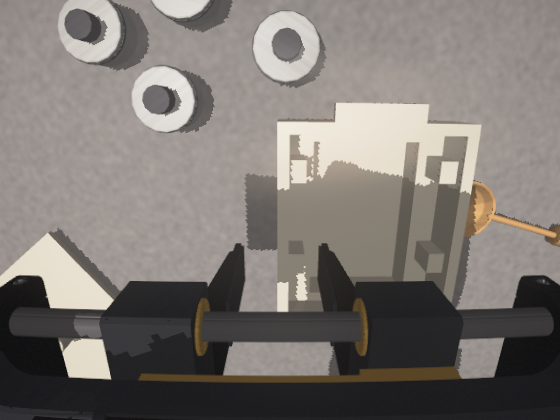

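>>> {"fn": "play_rows", "kwargs": {
  "targets": [
    {"linear": [0, 0.5, 30], "turn": 0.004},
    {"linear": [0, 0.5, 55], "turn": 0.004},
    {"linear": [0, 0.5, 68], "turn": 0.004},
    {"linear": [0, 0.5, 76], "turn": 0.004},
    {"linear": [0, 0.5, 76], "turn": 0.004}
  ]
}}

```text
t: 16.38
eef_pos: [488.9, -247.5, 123.7]
tcp_rot: [3.142, 0.0, -0.43]
ft_force: [-0.1, -0.5, -0.5]
opening: 0.42
```

>>> {"fn": "play_rows", "kwargs": {
  "targets": [
    {"linear": [0, 0, 0], "turn": 0},
    {"linear": [0, 0, 0], "turn": 0},
    {"linear": [0, 0, 0], "turn": 0},
    {"linear": [0, 0, 0], "turn": 0},
    {"linear": [0, 0, 0], "turn": 0},
    {"linear": [0, 0, 0], "turn": 0},
    {"linear": [0, 0, 0], "turn": 0}
  ],
  "hand": 0
}}

```text
t: 17.25
eef_pos: [489.0, -247.5, 123.9]
tcp_rot: [3.141, -0.0, -0.43]
ft_force: [0.5, 1.0, 5.6]
opening: 0.078
```

Run:
```python
from h import *
im,d,p=snap('top','t6');im,d,p=snap('scene','s6')
pos,R,s=tool();print(pos,s['opening']*95.1,s['tcp_rot'])
```

```text
[ 488.95760177 -247.52576122  123.94610721] 8.299715761976772 [ 3.14142489e+00 -4.80397646e-04 -4.30095465e-01]
```

View pics/s6.png

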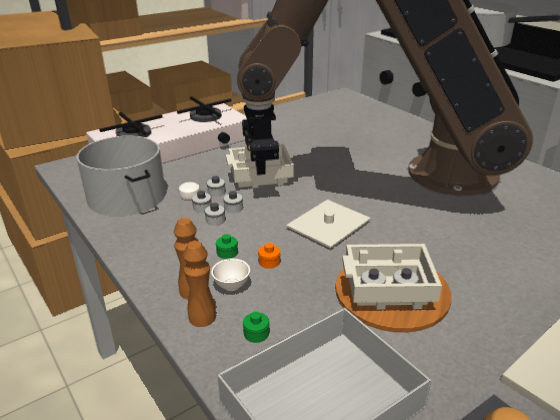

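Run:
```python
from h import *
z=np.load('w5.npz'); p={k:z[k] for k in z if k not in('im','d')}
X=onplane(p,[(278,123.5),(479,125.5)],66)[:,:2];print(X,(X[0]+X[1])/2-80*np.array([np.cos(-.427),np.sin(-.427)]), np.hypot(*(X[0]-X[1])), np.arctan2(-(X[0]-X[1])[0],(X[0]-X[1])[1]))
```

```text
[[ 554.08816758 -272.81071566]
 [ 499.85617492 -393.69696878]] [ 454.15518966 -300.12247955] 132.49375539995177 -0.42170573683161516
```

>>> {"fn": "play_rows", "kwargs": {
  "targets": [
    {"linear": [0, 0, -15], "turn": 0},
    {"linear": [0, 0, -40], "turn": 0},
    {"linear": [0, 0, -80], "turn": 0},
    {"linear": [0, 0, -120], "turn": 0},
    {"linear": [0, 0, -160], "turn": 0},
    {"linear": [0, 0, -180], "turn": 0},
    {"linear": [0, 0, -180], "turn": 0},
    {"linear": [0, 0, -180], "turn": 0}
  ]
}}

```text
t: 18.35
eef_pos: [488.5, -247.1, 302.9]
tcp_rot: [-3.141, 0.002, -0.43]
ft_force: [0.1, 0.6, -3.5]
opening: 0.082
```

Run:
```python
from h import *
im,d,p=snap('wrist','w7');np.savez('w7.npz',im=im,d=d,**{k:np.array(p[k]) for k in p})
im,d,p=snap('scene','s7')
pos,R,s=tool();print(pos,s['opening']*95.1,s['tcp_rot'])
```

```text
[ 488.57013513 -247.25112667  302.60567228] 8.024716205614878 [-3.14126355e+00  2.06939018e-03 -4.30293639e-01]
```

View pics/w7.png

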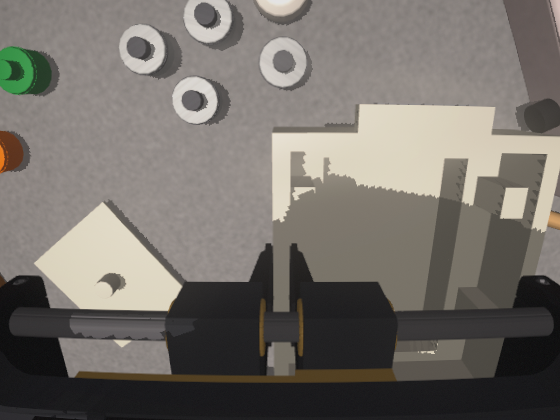

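View pics/s7.png

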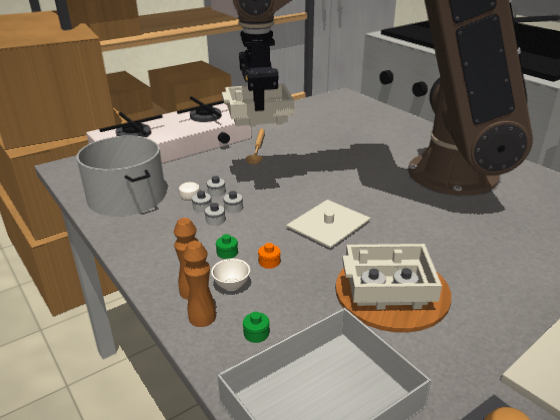

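Run:
```python
from h import *
z=np.load('w7.npz'); p={k:z[k] for k in z if k not in('im','d')};d=z['d'];P=cloud(p,d)
pos,R,s=tool()
def T(u,v): return ((P[v,u]-pos)@R).round(1)
for u,v in ((282,140),(282,220),(330,137),(430,120),(500,140),(550,140),(552,200)): print((u,v),T(u,v))
X=onplane(p,[(273,130)],pos[2]-58)[0]; print((X-pos)@R)
```

```text
(282, 140) [67.8 -0.3 57.1]
(282, 220) [31.7 -0.3 55.4]
(330, 137) [69.  20.6 58.1]
(430, 120) [76.8 63.4 56.5]
(500, 140) [68.7 96.9 57.1]
(550, 140) [ 69.2 121.9  57.7]
(552, 200) [ 40.9 129.   57.2]
[72.00537436 -4.22275673 57.85250961]
```

Run:
```python
from h import *
goto(482.8,224.2,280,2.537)
```

```text
from [ 488.6 -247.3  302.6] yaw -0.43 linear [-201.9 -426.1   23.2] turn -2.967 alt 3.316 t 18.45
```

>>> {"fn": "play_rows", "kwargs": {
  "targets": [
    {"linear": [-10, -21, 0], "turn": -0.1},
    {"linear": [-24, -50, 5], "turn": -0.25},
    {"linear": [-40, -85, 10], "turn": -0.42},
    {"linear": [-56, -118, 10], "turn": -0.58},
    {"linear": [-72, -152, 10], "turn": -0.75},
    {"linear": [-88, -185, 10], "turn": -0.92},
    {"linear": [-104, -218, 10], "turn": -1.09},
    {"linear": [-120, -252, 10], "turn": -1.26},
    {"linear": [-135, -285, 10], "turn": -1.43},
    {"linear": [-150, -318, 10], "turn": -1.6},
    {"linear": [-165, -350, 10], "turn": -1.77},
    {"linear": [-180, -380, 10], "turn": -1.94},
    {"linear": [-192, -405, 10], "turn": -2.11},
    {"linear": [-199, -420, 10], "turn": -2.28},
    {"linear": [-202, -426, 10], "turn": -2.45},
    {"linear": [-202, -426, 15], "turn": -2.62},
    {"linear": [-202, -426, 20], "turn": -2.79},
    {"linear": [-202, -426, 23], "turn": -2.92},
    {"linear": [-202, -426, 23], "turn": -2.967},
    {"linear": [-202, -426, 23], "turn": -2.967}
  ]
}}

```text
t: 20.95
eef_pos: [482.8, 223.9, 279.8]
tcp_rot: [-3.14, -0.001, 2.536]
ft_force: [-0.3, -1.0, -2.7]
opening: 0.081
```

Run:
```python
from h import *
goto(482.8,224.2,210,2.537)
im,d,p=snap('wrist','w8');np.savez('w8.npz',im=im,d=d,**{k:np.array(p[k]) for k in p})
im,d,p=snap('scene','s8')
pos,R,s=tool();print(pos,s['opening']*95.1,s['tcp_rot'])
```

```text
from [482.8 223.9 279.8] yaw 2.536 linear [ 0.1  0.4 69.8] turn -0.001 alt 6.283 t 20.95
[482.85760772 223.90536353 280.1950848 ] 7.834121856134624 [-3.14063474e+00 -4.86457423e-04  2.53564438e+00]
```

View pics/w8.png

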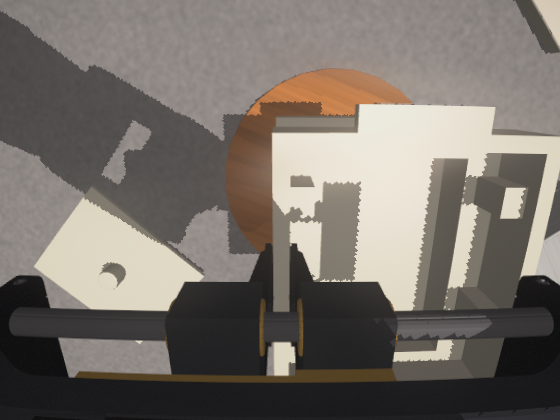

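View pics/s8.png

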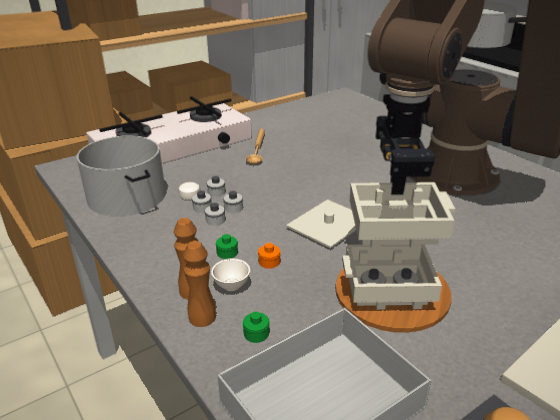

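Run:
```python
from h import *
z=np.load('w8.npz'); p={k:z[k] for k in z if k not in('im','d')};im=z['im']
cv2.imwrite('pics/c8.png',cv2.resize(im[100:200,220:370,::-1],None,fx=5,fy=5,interpolation=cv2.INTER_CUBIC))
pos,R,s=tool()
for uv,zz in (((273,131),pos[2]-58),((277,118),78)): print(uv,((onplane(p,[uv],zz)[0]-pos)@R).round(1))
```

```text
(273, 131) [72.1 -2.8 58. ]
(277, 118) [ 71.3  -2.8 202.2]
```

View pics/c8.png

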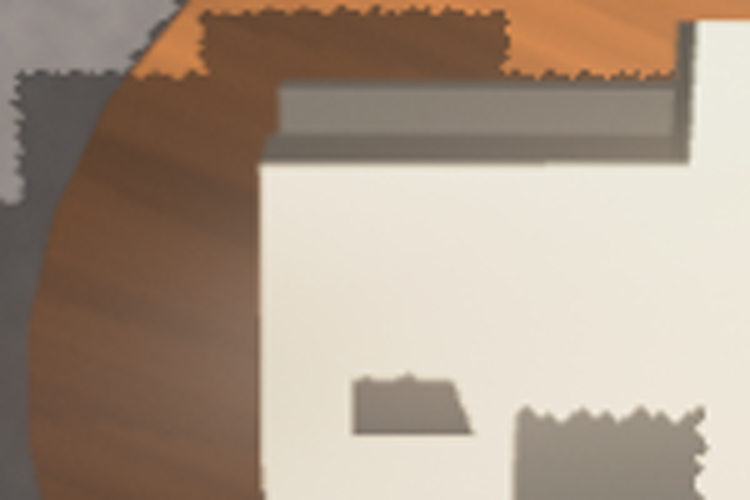

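>>> {"fn": "play_rows", "kwargs": {
  "targets": [
    {"linear": [0, 0, 20], "turn": 0},
    {"linear": [0, 0, 40], "turn": 0},
    {"linear": [0, 0, 56], "turn": 0},
    {"linear": [0, 0, 66], "turn": 0},
    {"linear": [0, 0, 73], "turn": 0},
    {"linear": [0, 0, 78], "turn": 0},
    {"linear": [0, 0, 81], "turn": 0},
    {"linear": [0, 0, 83], "turn": 0},
    {"linear": [0, 0, 83], "turn": 0}
  ]
}}

```text
t: 22.18
eef_pos: [483.0, 224.0, 197.8]
tcp_rot: [3.142, 0.0, 2.537]
ft_force: [-0.2, -0.3, -2.6]
opening: 0.081
```

>>> {"fn": "play_rows", "kwargs": {
  "targets": [
    {"linear": [0, 0, 1], "turn": 0},
    {"linear": [0, 0, 2], "turn": 0},
    {"linear": [0, 0, 3], "turn": 0},
    {"linear": [0, 0, 3], "turn": 0}
  ]
}}

```text
t: 22.68
eef_pos: [482.9, 224.0, 194.6]
tcp_rot: [-3.141, -0.0, 2.537]
ft_force: [-0.3, 0.5, -3.0]
opening: 0.083
```

Run:
```python
from h import *
im,d,p=snap('scene','s9')
cv2.imwrite('pics/c9.png',cv2.resize(im[150:330,310:480,::-1],None,fx=3.3,fy=3.3,interpolation=cv2.INTER_CUBIC))
pos,R,s=tool();print(pos,s['opening']*95.1,s['tcp_rot'],s['ft_force'])
```

```text
[482.93787204 223.95167599 194.65704246] 7.7385757113675 [-3.14146716e+00  2.61902529e-05  2.53679124e+00] [ 0.90502399 -0.87134361 -3.33948062]
```

View pics/c9.png

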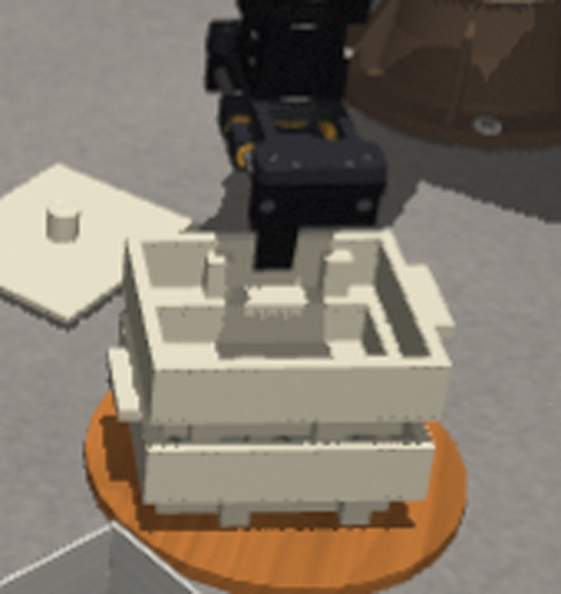

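>>> {"fn": "play_rows", "kwargs": {
  "targets": [
    {"linear": [0, 0, 0.6], "turn": 0},
    {"linear": [0, 0, 1.2], "turn": 0},
    {"linear": [0, 0, 1.5], "turn": 0},
    {"linear": [0, 0, 1.5], "turn": 0}
  ]
}}

```text
t: 23.22
eef_pos: [482.9, 223.9, 193.9]
tcp_rot: [3.141, 0.0, 2.537]
ft_force: [-3.7, -1.8, 7.3]
opening: 0.082
```

>>> {"fn": "play_rows", "kwargs": {
  "targets": [
    {"linear": [0, 0, 0], "turn": 0},
    {"linear": [0, 0, 0], "turn": 0},
    {"linear": [0, 0, 0], "turn": 0},
    {"linear": [0, 0, -10], "turn": 0},
    {"linear": [0, 0, -40], "turn": 0},
    {"linear": [0, 0, -80], "turn": 0},
    {"linear": [-30, 40, -120], "turn": 0},
    {"linear": [-70, 60, -150], "turn": 0},
    {"linear": [-70, 60, -150], "turn": 0},
    {"linear": [-70, 60, -150], "turn": 0}
  ],
  "hand": 40
}}

```text
t: 24.48
eef_pos: [573.9, 233.4, 342.7]
tcp_rot: [-3.141, -0.001, 2.537]
ft_force: [-0.3, 0.6, -0.8]
opening: 0.419
```

Run:
```python
from h import *
pos,R,s=tool();print(pos,s['tcp_rot'])
im,d,p=snap('wrist','w10');np.savez('w10.npz',im=im,d=d,**{k:np.array(p[k]) for k in p})
im,d,p=snap('top','t10');np.savez('t10.npz',im=im,d=d)
im,d,p=snap('scene','s10');np.savez('s10.npz',im=im,d=d)
```

```text
[573.87075944 233.38521293 342.71871725] [-3.14053204e+00 -9.24697078e-04  2.53655052e+00]
```

View pics/w10.png

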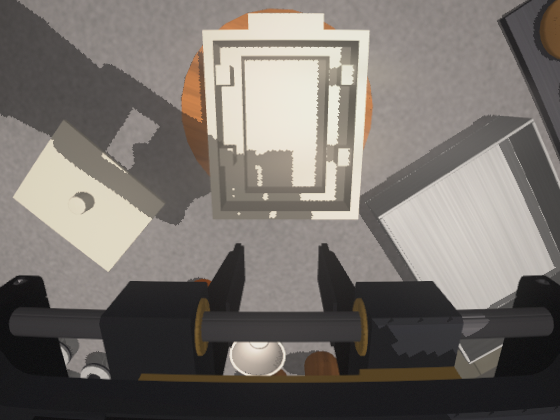

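View pics/s10.png

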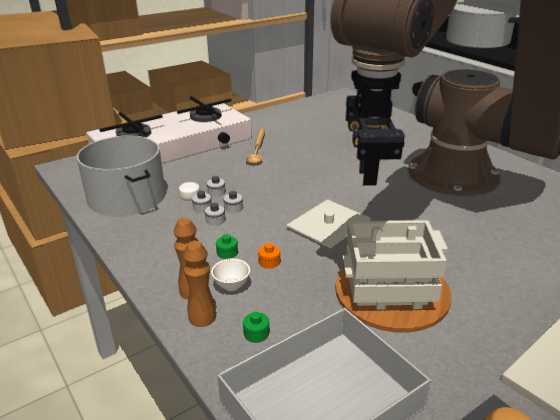

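View pics/t10.png

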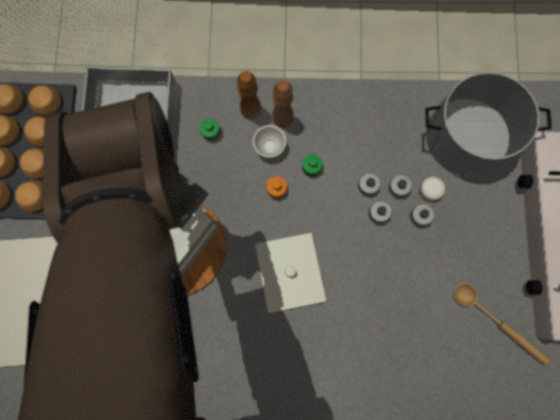

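Run:
```python
from h import *
z=np.load('w10.npz'); p={k:z[k] for k in z if k not in('im','d')};im=z['im'];P=cloud(p,z['d'])
for zz in (133,136,139): print(zz,corners_pose(p,[(203,31),(369,31),(360,219),(211,219)],zz))
print('rims',[np.median(P[a:b,c:d,2]).round(1) for a,b,c,d in ((60,180,207,211),(60,180,360,364),(33,36,220,350),(214,217,230,340),(60,90,263,300))])
im=np.load('t10.npz')['im'];pt=env.camera_params('top')
for n,(u,v) in dict(c=(370,183),d=(401,185),e=(381,211),f=(423,214)).items():
    c,A=knob(im,u,v); print(n,onplane(pt,[c],45)[0].round(1))
goto(668,-180,230,2.1)
```

```text
133 (array([527.03433951, 271.46187271]), np.float64(2.5375264111060867), np.float64(2.537246603584997), np.float64(161.1713653559581), np.float64(136.92634144018973))
136 (array([526.81803756, 271.56629805]), np.float64(2.5375264111060862), np.float64(2.5372466035849977), np.float64(159.57677989054082), np.float64(135.57162961894858))
139 (array([526.6017356 , 271.67072338]), np.float64(2.537526411106086), np.float64(2.537246603584997), np.float64(157.98219442512348), np.float64(134.21691779770745))
rims [np.float64(136.7), np.float64(136.7), np.float64(137.0), np.float64(136.9), np.float64(75.0)]
c [ 668.  -177.7   45. ]
d [ 665.6 -249.2   45. ]
e [ 602.3 -201.5   45. ]
f [ 597.4 -297.2   45. ]
from [573.7 233.6 342.7] yaw 2.537 linear [-312.8 -286.6  112.7] turn 0.437 alt -5.846 t 24.62
```

Run:
```python
from h import *
z=np.load('w7.npz'); p={k:z[k] for k in z if k not in('im','d')}
for uv in ((137,48),(192,100)):print(onplane(p,[uv],46)[0].round(1))
goto(668,-178.5,112.5,2.537)
```

```text
[ 668.4 -177.8   46. ]
[ 602.9 -202.9   46. ]
from [573.7 233.6 342.7] yaw 2.537 linear [-312.  -285.3  230.2] turn 0.0 alt -6.283 t 24.62
```

>>> {"fn": "play_rows", "kwargs": {
  "targets": [
    {"linear": [-312, -285, 120], "turn": 0},
    {"linear": [-312, -285, 120], "turn": 0},
    {"linear": [-312, -285, 120], "turn": 0},
    {"linear": [-312, -285, 120], "turn": 0},
    {"linear": [-312, -285, 120], "turn": 0},
    {"linear": [-312, -285, 120], "turn": 0},
    {"linear": [-312, -285, 120], "turn": 0},
    {"linear": [-312, -285, 120], "turn": 0},
    {"linear": [-312, -285, 120], "turn": 0},
    {"linear": [-312, -285, 140], "turn": 0},
    {"linear": [-312, -285, 170], "turn": 0},
    {"linear": [-312, -285, 195], "turn": 0},
    {"linear": [-312, -285, 212], "turn": 0},
    {"linear": [-312, -285, 223], "turn": 0},
    {"linear": [-312, -285, 229.5], "turn": 0},
    {"linear": [-312, -285, 229.5], "turn": 0}
  ],
  "hand": 50
}}

```text
t: 26.62
eef_pos: [669.3, -178.3, 113.8]
tcp_rot: [-3.142, 0.0, 2.537]
ft_force: [0.5, 0.7, 0.9]
opening: 0.523
```

>>> {"fn": "play_rows", "kwargs": {
  "targets": [
    {"linear": [0, 0, 0], "turn": 0},
    {"linear": [0, 0, 0], "turn": 0},
    {"linear": [0, 0, 0], "turn": 0},
    {"linear": [0, 0, 0], "turn": 0},
    {"linear": [0, 0, 0], "turn": 0},
    {"linear": [0, 0, 0], "turn": 0}
  ],
  "hand": 5
}}

```text
t: 27.38
eef_pos: [669.3, -178.3, 113.9]
tcp_rot: [3.142, 0.0, 2.537]
ft_force: [0.0, 0.5, 1.3]
opening: 0.201
```

Run:
```python
from h import *
goto(500.2,289.5,280,2.537)
s=env.state();print(s['opening']*95.1)
```

```text
from [ 669.3 -178.3  113.9] yaw 2.537 linear [ 405.1  288.7 -166.2] turn -0.0 alt 6.283 t 27.38
19.133833692388468
```

>>> {"fn": "play_rows", "kwargs": {
  "targets": [
    {"linear": [0, 0, -40], "turn": 0},
    {"linear": [0, 0, -100], "turn": 0},
    {"linear": [30, 20, -150], "turn": 0},
    {"linear": [75, 53, -166], "turn": 0},
    {"linear": [125, 89, -166], "turn": 0},
    {"linear": [175, 125, -166], "turn": 0},
    {"linear": [225, 160, -166], "turn": 0},
    {"linear": [275, 196, -166], "turn": 0},
    {"linear": [325, 231, -166], "turn": 0},
    {"linear": [370, 263, -166], "turn": 0},
    {"linear": [395, 281, -166], "turn": 0},
    {"linear": [405, 288.5, -166], "turn": 0},
    {"linear": [405, 288.5, -166], "turn": 0},
    {"linear": [405, 288.5, -150], "turn": 0},
    {"linear": [405, 288.5, -125], "turn": 0},
    {"linear": [405, 288.5, -100], "turn": 0},
    {"linear": [405, 288.5, -87], "turn": 0},
    {"linear": [405, 288.5, -79], "turn": 0},
    {"linear": [405, 288.5, -75], "turn": 0},
    {"linear": [405, 288.5, -75], "turn": 0}
  ]
}}

```text
t: 29.88
eef_pos: [500.3, 289.3, 188.9]
tcp_rot: [3.141, 0.0, 2.537]
ft_force: [-0.0, -0.5, -1.5]
opening: 0.198
```

>>> {"fn": "play_rows", "kwargs": {
  "targets": [
    {"linear": [0, 0, 0], "turn": 0},
    {"linear": [0, 0, 0], "turn": 0},
    {"linear": [0, 0, -10], "turn": 0},
    {"linear": [0, 0, -50], "turn": 0},
    {"linear": [-20, 0, -100], "turn": 0},
    {"linear": [-70, -20, -140], "turn": 0},
    {"linear": [-100, -40, -140], "turn": 0},
    {"linear": [-100, -40, -140], "turn": 0}
  ],
  "hand": 40
}}

```text
t: 30.88
eef_pos: [560.4, 197.6, 330.0]
tcp_rot: [3.141, 0.001, 2.534]
ft_force: [-0.2, 0.3, -0.2]
opening: 0.419
```

Run:
```python
from h import *
im,d,p=snap('wrist','w11');im,d,pt=snap('top','t11')
c,A=knob(im,381,211);print(onplane(pt,[c],45)[0],A)
goto(602.7,-202.5,112.5,2.537)
```

```text
[ 602.22245099 -201.66700824   45.        ] 63
from [559.4 199.6 329. ] yaw 2.536 linear [-264.5 -305.9  216.5] turn -0.001 alt 6.282 t 30.98
```

View pics/w11.png

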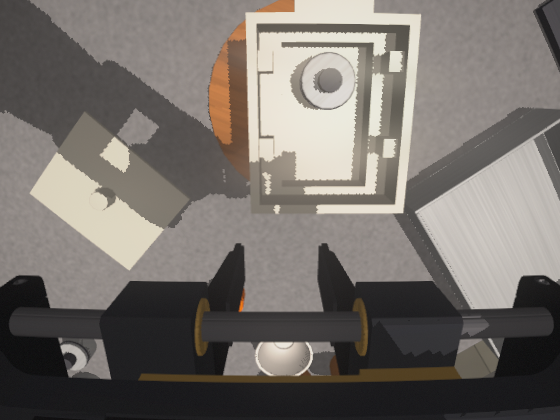

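View pics/t11.png

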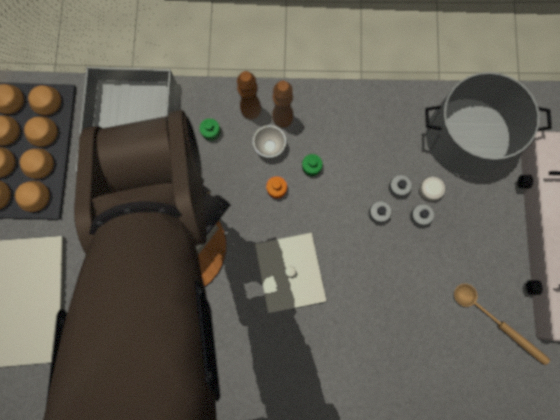

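Pot c stands in tote1 (knob at 330,78 in the wrist view), and pot e is unmoved at (381,211) in the top view. Next I fetch e.

>>> {"fn": "play_rows", "kwargs": {
  "targets": [
    {"linear": [-264.5, -306, 100], "turn": 0},
    {"linear": [-264.5, -306, 100], "turn": 0},
    {"linear": [-264.5, -306, 100], "turn": 0},
    {"linear": [-264.5, -306, 100], "turn": 0},
    {"linear": [-264.5, -306, 100], "turn": 0},
    {"linear": [-264.5, -306, 100], "turn": 0},
    {"linear": [-264.5, -306, 100], "turn": 0},
    {"linear": [-264.5, -306, 100], "turn": 0},
    {"linear": [-264.5, -306, 100], "turn": 0},
    {"linear": [-264.5, -306, 130], "turn": 0},
    {"linear": [-264.5, -306, 160], "turn": 0},
    {"linear": [-264.5, -306, 185], "turn": 0},
    {"linear": [-264.5, -306, 202], "turn": 0},
    {"linear": [-264.5, -306, 212], "turn": 0},
    {"linear": [-264.5, -306, 216], "turn": 0},
    {"linear": [-264.5, -306, 216], "turn": 0}
  ],
  "hand": 50
}}

```text
t: 32.98
eef_pos: [603.4, -202.5, 113.1]
tcp_rot: [3.142, 0.0, 2.537]
ft_force: [-0.2, 0.1, 0.5]
opening: 0.524
```

>>> {"fn": "play_rows", "kwargs": {
  "targets": [
    {"linear": [0, 0, 0], "turn": 0},
    {"linear": [0, 0, 0], "turn": 0},
    {"linear": [0, 0, 0], "turn": 0},
    {"linear": [0, 0, 0], "turn": 0},
    {"linear": [0, 0, 0], "turn": 0},
    {"linear": [0, 0, 0], "turn": 0}
  ],
  "hand": 5
}}

```text
t: 33.72
eef_pos: [603.2, -202.7, 112.8]
tcp_rot: [-3.142, 0.0, 2.537]
ft_force: [-0.8, -0.6, 2.8]
opening: 0.201
```

Run:
```python
from h import *
goto(552.8,253.1,280,2.537)
s=env.state();print(s['opening']*95.1)
```

```text
from [ 603.2 -202.7  112.8] yaw 2.537 linear [ 300.6  346.2 -167.2] turn -0.0 alt 6.283 t 33.73
19.161688104200703
```

>>> {"fn": "play_rows", "kwargs": {
  "targets": [
    {"linear": [0, 0, -40], "turn": 0},
    {"linear": [0, 0, -100], "turn": 0},
    {"linear": [22, 25, -150], "turn": 0},
    {"linear": [55, 64, -167], "turn": 0},
    {"linear": [90, 104, -167], "turn": 0},
    {"linear": [125, 144, -167], "turn": 0},
    {"linear": [160, 184, -167], "turn": 0},
    {"linear": [195, 225, -167], "turn": 0},
    {"linear": [230, 265, -167], "turn": 0},
    {"linear": [265, 305, -167], "turn": 0},
    {"linear": [290, 334, -167], "turn": 0},
    {"linear": [300.5, 346, -167], "turn": 0},
    {"linear": [300.5, 346, -167], "turn": 0},
    {"linear": [300.5, 346, -150], "turn": 0},
    {"linear": [300.5, 346, -125], "turn": 0},
    {"linear": [300.5, 346, -100], "turn": 0},
    {"linear": [300.5, 346, -87], "turn": 0},
    {"linear": [300.5, 346, -79], "turn": 0},
    {"linear": [300.5, 346, -75], "turn": 0},
    {"linear": [300.5, 346, -75], "turn": 0}
  ]
}}

```text
t: 36.22
eef_pos: [552.9, 252.8, 187.9]
tcp_rot: [3.141, 0.0, 2.537]
ft_force: [0.3, 0.3, -1.0]
opening: 0.198
```

>>> {"fn": "play_rows", "kwargs": {
  "targets": [
    {"linear": [0, 0, 0], "turn": 0},
    {"linear": [0, 0, 0], "turn": 0},
    {"linear": [0, 0, -10], "turn": 0},
    {"linear": [0, 0, -50], "turn": 0},
    {"linear": [-10, 0, -100], "turn": 0},
    {"linear": [-30, -40, -140], "turn": 0},
    {"linear": [-60, -80, -140], "turn": 0},
    {"linear": [-60, -80, -140], "turn": 0},
    {"linear": [-60, -80, -140], "turn": 0}
  ],
  "hand": 40
}}

```text
t: 37.35
eef_pos: [556.6, 153.2, 328.2]
tcp_rot: [3.141, 0.0, 2.536]
ft_force: [0.6, 0.2, 0.0]
opening: 0.417
```

Run:
```python
from h import *
pos,R,s=tool();print(pos,s['tcp_rot'],s['joints'].round(2))
im,d,p=snap('wrist','w12');np.savez('w12.npz',im=im,d=d,**{k:np.array(p[k]) for k in p});im,d,pt=snap('top','t12')
```

```text
[556.62063159 153.16674235 328.20164828] [3.14111493e+00 3.05444606e-04 2.53624063e+00] [ 0.15  0.39  1.63  0.    1.12 -0.81]
```

View pics/w12.png

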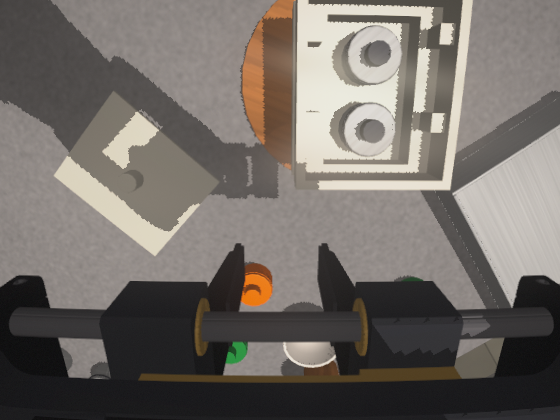

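View pics/t12.png

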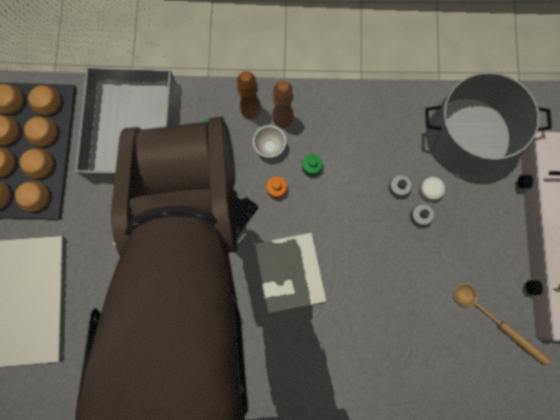

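Run:
```python
from h import *
goto(505,-28,300,2.537)
```

```text
from [556.6 153.8 327.7] yaw 2.538 linear [ -60.8 -179.    27.7] turn 0.001 alt -6.283 t 37.45
```

>>> {"fn": "play_rows", "kwargs": {
  "targets": [
    {"linear": [-61, -179, 28], "turn": 0},
    {"linear": [-61, -179, 28], "turn": 0},
    {"linear": [-61, -179, 28], "turn": 0},
    {"linear": [-61, -179, 28], "turn": 0},
    {"linear": [-61, -179, 28], "turn": 0},
    {"linear": [-61, -179, 28], "turn": 0}
  ]
}}

```text
t: 38.2
eef_pos: [505.5, -27.6, 299.8]
tcp_rot: [3.141, 0.0, 2.539]
ft_force: [0.0, -0.1, 0.1]
opening: 0.419
```

Run:
```python
from h import *
pos,R,s=tool();print(pos,s['tcp_rot'],s['qvel'].round(3))
im,d,p=snap('wrist','w13');np.savez('w13.npz',im=im,d=d,**{k:np.array(p[k]) for k in p})
```

```text
[505.50173637 -27.61475271 299.80199047] [3.14140794e+00 2.61103434e-04 2.53868046e+00] [ 0.004 -0.001  0.002  0.    -0.002 -0.003]
```

View pics/w13.png

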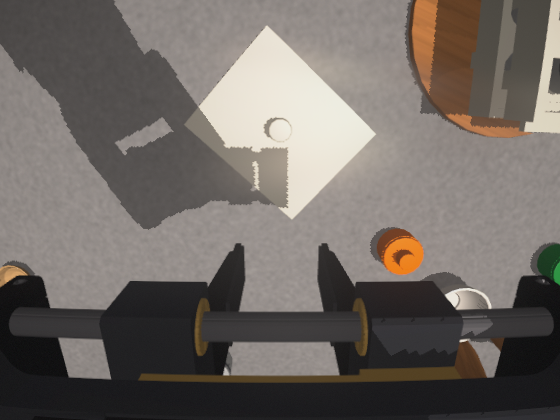

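Run:
```python
from h import *
z=np.load('w13.npz'); p={k:z[k] for k in z if k not in('im','d')};P=cloud(p,z['d'])
c=np.array([(267,26),(375.5,132),(292,218.5),(185,123)])
X=onplane(p,c,13)[:,:2]; print(X.round(1),X.mean(0))
for i in range(4): v=X[(i+1)%4]-X[i]; print(np.hypot(*v).round(1),np.degrees(np.arctan2(v[1],v[0])).round(2))
print('knob',onplane(p,[(281,130)],37), 'z',P[130,281],P[110,240])
goto(459.5,2.5,97,2.537)
```

```text
[[367.1  51.4]
 [520.8  87.9]
 [551.7 -42.8]
 [395.4 -77.1]] [458.75511751   4.84575966]
157.9 13.37
134.4 -76.71
160.0 -167.62
131.7 102.42
knob [[459.42265917   5.08065412  37.        ]] z [459.39518602   5.09957854  37.42802575] [418.71610508 -20.00172221  13.57827595]
from [505.4 -27.6 299.8] yaw 2.539 linear [ 54.9  -1.3 202.8] turn 0.002 alt -6.281 t 38.25
```

>>> {"fn": "play_rows", "kwargs": {
  "targets": [
    {"linear": [30, -1, 40], "turn": 0},
    {"linear": [56, -3, 90], "turn": 0},
    {"linear": [56, -3, 130], "turn": 0},
    {"linear": [56, -3, 160], "turn": 0},
    {"linear": [56, -3, 180], "turn": 0},
    {"linear": [56, -3, 193], "turn": 0},
    {"linear": [56, -3, 200], "turn": 0},
    {"linear": [56, -3, 202.5], "turn": 0},
    {"linear": [56, -3, 202.5], "turn": 0}
  ],
  "hand": 50
}}

```text
t: 39.38
eef_pos: [457.4, 0.4, 97.5]
tcp_rot: [3.141, 0.001, 2.537]
ft_force: [-0.4, 0.3, -0.1]
opening: 0.525
```

>>> {"fn": "play_rows", "kwargs": {
  "targets": [
    {"linear": [0, 0, 0], "turn": 0},
    {"linear": [0, 0, 0], "turn": 0},
    {"linear": [0, 0, 0], "turn": 0},
    {"linear": [0, 0, 0], "turn": 0},
    {"linear": [0, 0, 0], "turn": 0},
    {"linear": [0, 0, 0], "turn": 0},
    {"linear": [0, 0, 0], "turn": 0}
  ],
  "hand": 5
}}

```text
t: 40.25
eef_pos: [457.5, 0.4, 97.4]
tcp_rot: [3.141, 0.001, 2.537]
ft_force: [0.6, 2.3, 5.5]
opening: 0.248
```

>>> {"fn": "play_rows", "kwargs": {
  "targets": [
    {"linear": [0, 0, -20], "turn": 0},
    {"linear": [0, 0, -70], "turn": 0},
    {"linear": [0, 0, -130], "turn": 0},
    {"linear": [0, 0, -180], "turn": 0},
    {"linear": [0, 0, -200], "turn": 0},
    {"linear": [0, 0, -200], "turn": 0},
    {"linear": [0, 0, -200], "turn": 0}
  ]
}}

```text
t: 41.12
eef_pos: [456.8, 0.4, 295.9]
tcp_rot: [-3.14, -0.002, 2.537]
ft_force: [0.1, 0.0, -2.2]
opening: 0.244
```

Run:
```python
from h import *
pos,R,s=tool();print(pos,s['tcp_rot'],s['qvel'].round(3),s['opening']*95.1)
im,d,p=snap('wrist','w14');np.savez('w14.npz',im=im,d=d,**{k:np.array(p[k]) for k in p})
im,d,p=snap('scene','s14')
```

```text
[4.56766145e+02 4.17505537e-01 2.95928567e+02] [-3.14046847e+00 -1.94090425e-03  2.53673072e+00] [-0.001  0.011  0.001  0.     0.004  0.002] 23.192593095529997
```

View pics/w14.png

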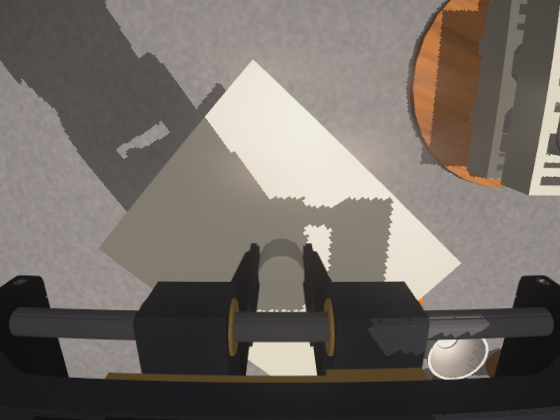

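View pics/s14.png

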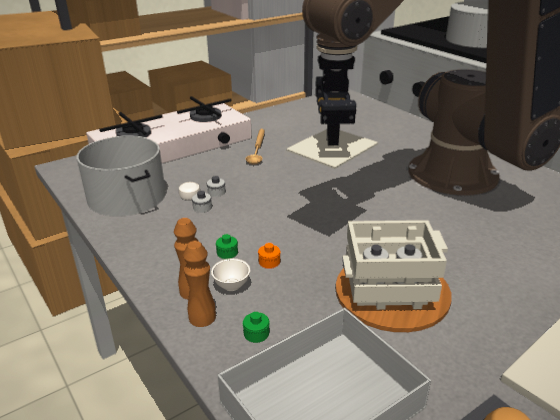

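Run:
```python
from h import *
z=np.load('w14.npz'); p={k:z[k] for k in z if k not in('im','d')};P=cloud(p,z['d'])
pos,R,s=tool(); zz=pos[2]-84.4
X=(onplane(p,[(253.5,60),(460,263),(99,247)],zz)-pos)@R; print(X.round(1))
a=X[1]-X[0];b=X[2]-X[0];print(np.hypot(*a[:2]),np.degrees(np.arctan2(a[1],a[0])),np.hypot(*b[:2]),np.degrees(np.arctan2(b[1],b[0])),'centre',(X[1]+X[2])[:2]/2)
for u,v in ((253,75),(350,175),(440,262),(150,235),(120,247)): print(((P[v,u]-pos)@R).round(1))
```

```text
[[ 104.   -12.6   84.7]
 [  -4.3  104.8   84.3]
 [   5.7 -103.7   84.5]]
159.728946729122 132.69305590835822 134.052445028199 -137.1956111987962 centre [0.68368277 0.58752052]
[ 97.  -12.8  83.4]
[47.7 36.7 82.8]
[-3.2 92.4 83.7]
[ 13.7 -72.3  83.5]
[  6.4 -90.4  83.1]
```

Run:
```python
from h import *
goto(526.1,270.5,270,1.713)
```

```text
from [4.569e+02 4.000e-01 2.959e+02] yaw 2.537 linear [ 96.6 261.5  25.8] turn 0.824 alt -5.459 t 41.23
```

>>> {"fn": "play_rows", "kwargs": {
  "targets": [
    {"linear": [12, 32, 0], "turn": 0.1},
    {"linear": [28, 75, 0], "turn": 0.24},
    {"linear": [44, 120, 0], "turn": 0.38},
    {"linear": [60, 163, 0], "turn": 0.52},
    {"linear": [76, 205, 0], "turn": 0.66},
    {"linear": [89, 240, 10], "turn": 0.77},
    {"linear": [95, 257, 20], "turn": 0.81},
    {"linear": [96.5, 261.5, 26], "turn": 0.824},
    {"linear": [96.5, 261.5, 26], "turn": 0.824},
    {"linear": [96.5, 261.5, 26], "turn": 0.824}
  ]
}}

```text
t: 42.48
eef_pos: [526.6, 269.7, 271.3]
tcp_rot: [-3.142, 0.0, 1.713]
ft_force: [0.1, -0.5, -0.7]
opening: 0.245
```

Run:
```python
from h import *
goto(526.1,270.5,270,1.713)
im,d,p=snap('wrist','w15');np.savez('w15.npz',im=im,d=d,**{k:np.array(p[k]) for k in p})
im,d,p=snap('scene','s15')
```

```text
from [526.6 269.7 271.3] yaw 1.713 linear [ 0.9 -0.4  1.3] turn -0.0 alt 6.283 t 42.48
```

View pics/w15.png

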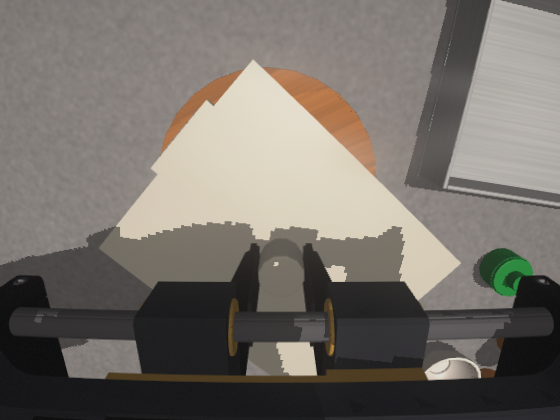

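View pics/s15.png

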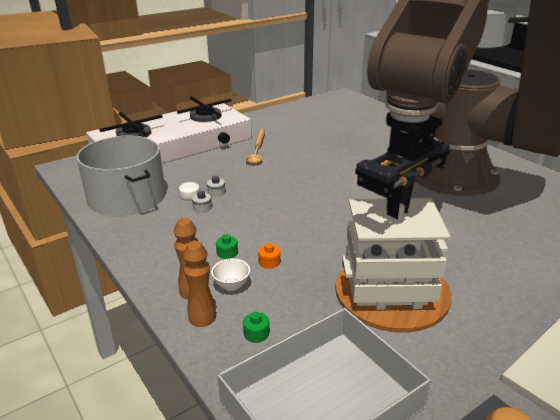

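>>> {"fn": "play_rows", "kwargs": {
  "targets": [
    {"linear": [0.9, -0.4, 10], "turn": 0},
    {"linear": [0.9, -0.4, 20], "turn": 0},
    {"linear": [0.9, -0.4, 28], "turn": 0},
    {"linear": [0.9, -0.4, 34], "turn": 0},
    {"linear": [0.9, -0.4, 39], "turn": 0},
    {"linear": [0.9, -0.4, 43], "turn": 0},
    {"linear": [0.9, -0.4, 43], "turn": 0}
  ]
}}

```text
t: 43.45
eef_pos: [526.0, 271.2, 227.9]
tcp_rot: [-3.141, 0.0, 1.713]
ft_force: [-0.3, -0.4, -2.4]
opening: 0.247
```

>>> {"fn": "play_rows", "kwargs": {
  "targets": [
    {"linear": [0, 0, 1], "turn": 0},
    {"linear": [0, 0, 2], "turn": 0},
    {"linear": [0, 0, 3], "turn": 0},
    {"linear": [0, 0, 3], "turn": 0}
  ]
}}

```text
t: 43.95
eef_pos: [526.0, 271.3, 225.4]
tcp_rot: [3.141, 0.0, 1.713]
ft_force: [-1.1, -0.2, 0.8]
opening: 0.24
```

>>> {"fn": "play_rows", "kwargs": {
  "targets": [
    {"linear": [0, 0, 0], "turn": 0},
    {"linear": [0, 0, 0], "turn": 0},
    {"linear": [0, 0, 0], "turn": 0},
    {"linear": [0, 0, -10], "turn": 0},
    {"linear": [0, 0, -50], "turn": 0},
    {"linear": [0, 0, -110], "turn": 0},
    {"linear": [-50, 0, -130], "turn": 0},
    {"linear": [-110, 0, -130], "turn": 0},
    {"linear": [-300, 0, -130], "turn": 0},
    {"linear": [-300, 0, -130], "turn": 0},
    {"linear": [-300, 0, -130], "turn": 0},
    {"linear": [-300, 0, -130], "turn": 0},
    {"linear": [-300, 0, -130], "turn": 0},
    {"linear": [-300, 0, -130], "turn": 0}
  ],
  "hand": 45
}}

```text
t: 45.7
eef_pos: [568.3, -24.5, 355.5]
tcp_rot: [3.141, 0.0, 1.714]
ft_force: [-0.1, 0.7, -0.3]
opening: 0.469
```

Run:
```python
from h import *
im,d,p=snap('top','t16');P=cloud(p,d)
si,d2,p2=snap('scene','s16')
cv2.imwrite('pics/c16.png',cv2.resize(si[180:330,320:470,::-1],None,fx=3.5,fy=3.5,interpolation=cv2.INTER_CUBIC))
hsv=cv2.cvtColor(im,cv2.COLOR_RGB2HSV); m=((P[:,:,2]>125)&(P[:,:,2]<150)).astype(np.uint8); m[:, :100]=0;m[:,250:]=0
c=max(cv2.findContours(m,cv2.RETR_EXTERNAL,cv2.CHAIN_APPROX_NONE)[0],key=cv2.contourArea)[:,0]
print(cv2.minAreaRect(onplane(p,c,141)[:,:2].astype(np.float32)))
Q=P[m>0];Q=Q[(Q[:,2]<150)];A=np.c_[Q[:,:2]-Q[:,:2].mean(0),np.ones(len(Q))];print(np.linalg.lstsq(A,Q[:,2],rcond=None)[0])
for n,(u,v) in dict(d=(401,185),f=(423,214)).items(): k,A=knob(im,u,v); print(n,onplane(p,[k],45)[0].round(1))
print('salt',P[188,433],env.state()['t'])
```

```text
((521.1726684570312, 272.03631591796875), (139.50421142578125, 171.40980529785156), 55.663421630859375)
[6.40833308e-04 8.76848613e-03 1.39450372e+02]
d [ 665.5 -248.9   45. ]
f [ 597.7 -297.3   45. ]
salt [ 661.69865183 -324.55901898   29.81797932] 45.8
```

View pics/t16.png

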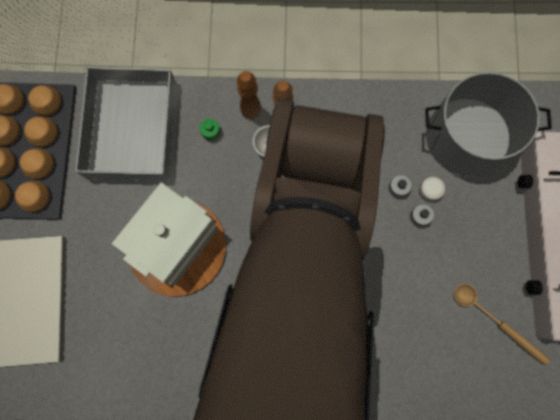

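View pics/c16.png

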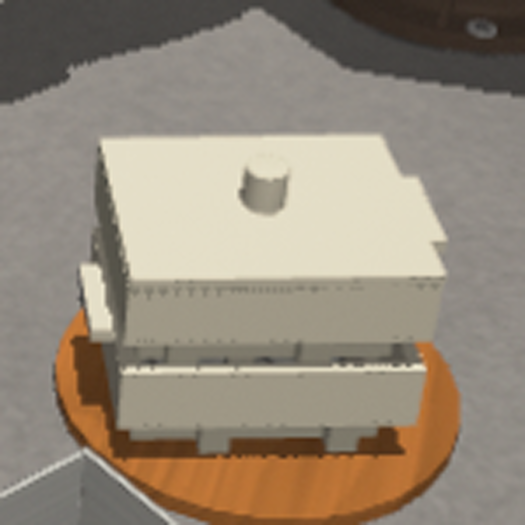

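Run:
```python
from h import *
p=env.camera_params('top');print(onplane(p,[(161,230)],165))
s=env.state();print(s['qvel'].round(3),s['ft_force'].round(1)); print(env.job_done())
```

```text
[[525.04123711 265.93197976 165.        ]]
[-0.002  0.    -0.001  0.    -0.002 -0.003] [-0.6 -1.1 -0.1]
the job is handed in; nothing more can be done
None
```

I finished the job and handed it in at about 46 s. Only one loose tote was on the counter. I put two pots in the tote on the board, then stacked the loose tote on it turned end for end. I put two more pots in that one and set the cover on top.

**Stack:**
- The upper tote's rim read 137 mm on all four sides against 136 mm expected, so it stands level on the ribs. Its centre is within about 1.5 mm of the lower tote's.
- The cover made contact at exactly the height worked out for a seated cover. A plane fit on it gave a tilt of about 0.01 rad.

**Pots:** All four pots were seen upright in their totes before each tote was covered. The two surplus pots stand where they were. I saw no sign of anything being knocked aside.

**Salt cellar:** It measured the same as at the start, within about 1 mm.

**A disagreement:** The last top-camera view put the cover's knob at about (525, 266) mm. I had released it at (526, 271) mm. I put this down to reading the pixel roughly and to calibration. It is well inside the 26 mm allowed, and the cover sits level.

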